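# Set out a first-article check on the inspection bench

### The job

Clear the red-hubbed reject flange off the granite block and stand it on its base near the middle of the red tray; then put the plain aluminium flange, hub up, on the middle of the block in its place and lower the light-blue setting ring over its hub so that it lies flat on the flange. Stand the brass bush upright on the bench midway between the yellow and the blue datum posts, and lay the steel hex nut flat on the bench directly behind the yellow post (on the side away from the robot, straight along the robot's forward direction), 80 mm from it, centre to centre. Keep every part the way up it lies, let go of everything and leave it at rest.

Things in the scene. Friction and masses are not known exactly. Their poses are not given: they have to be found in the camera images.
- reject: The reject: an aluminium flange with its hub painted red; loose, about 120 g. Disc 60 mm across and 10 mm thick with a round hub on top, 28 mm across and 24 mm high (34 mm in all). Starts base down, hub up, on the granite block. Origin: centre of its underside, z up through the hub.
- flange: The good flange: the same shape and size as the reject, but all plain aluminium with only a dark centre dot on the hub; loose, about 120 g, standing on the bench hub up. Disc 60 mm across, 10 mm thick; hub 28 mm across, 24 mm high. Origin: centre of its underside, z up through the hub.
- ring: Light-blue coated steel setting ring, 50 mm outside, 38 mm bore right through, 16 mm high; loose, about 100 g, lying flat on the bench. Origin: centre of its underside, z along its axis.
- bush: Brass bush: cylinder 36 mm across, 30 mm high, with a dark bore mark on top; loose, about 200 g, standing on the bench. Origin: centre of its underside, z up its axis.
- nut: Large steel hex nut, 42 mm across flats (48.5 mm across corners), 24 mm high, dark bore mark on top; loose, about 160 g, lying flat on the bench. Origin: centre of its underside, z up; one pair of flats faces +x and -x of its own frame, the others at 60 degree steps.
- block: Black granite block 80 x 80 mm, 25 mm high, fixed to the bench, turned at random by up to 0.4 rad. The reject stands on it at the start. Origin: centre of its underside, z up (its top is 25 mm above the origin).
- tray: Red open reject tray, 120 x 120 mm outside, walls 4 mm thick and 30 mm high, floor about 4 mm thick, fixed to the bench, turned by up to 0.2 rad. Origin: centre of its underside, z up.
- post_yellow: Yellow datum post: 18 mm across, 45 mm high, on a steel foot 28 mm across and 6 mm high, fixed to the bench. Origin: centre of its underside; its axes are parallel to the robot base's axes (+x forward, away from the robot; +y to the robot's left).
- post_blue: Blue datum post: same size and foot as the yellow one, fixed to the bench about 160 to 180 mm from it, to its left or right. Origin: centre of its underside; axes parallel to the robot base's.

How it is judged:
By the outcome, as a careful person would: the job done as asked, in the order asked, and still so for the second after the job is handed in, with the robot touching nothing.
It also fails if it takes over 123 s, if anything falls off the work surface, if the arm or the gripper's body presses on something with over 40 N, if the wrist force passes 120 N, or if a joint passes its speed limit or range.

### The arm

A 7-joint arm with a two-finger parallel gripper is mounted at the origin on the work surface. World frame = base frame: x ahead of the robot, y to its left, z up, the work surface at z = 0. Lengths are in m, angles in rad, forces in N, time in s.
With the tool pointing down it reaches from about 0.4 to 0.875 m from the base axis. Payload 6.5 kg.
Tool frame: the origin (TCP) lies midway between the tips of the shut fingers; the grasp point (between the pads) lies 19 mm behind it; z points along the fingers, y is the line along which they close (so a half turn about z gives the same grasp; the last joint's range is limited). The gripper opens to 85 mm and grips with 20 to 120 N. Pads are 22 mm wide; open, the fingers measure 114 mm over their backs; the gripper's body (76 mm by 85 mm) begins 54 mm behind the grasp point. The pads swing forward as they close: fully open they stand 13 mm farther back than shut.
Start: joints at [-1.23, 0.536, -0.004, 1.538, 0.003, 1.067, -0.071], TCP at [0.257, 0.597, 0.231] pointing down, gripper open.
Joint ranges: [-2.7, 2.7], [-0.37, 2.16], [-1.27, 1.26], [0.24, 2.4], [-1.31, 4.45], [0.19, 1.91], [-2.76, 2.76]. Speed limits (rad/s): [2.39, 2.39, 3.14, 3.14, 3.14, 3.14, 3.14].

### API

Orientations are given as a unit quaternion [x, y, z, w].
In Python, from station import sensors, vision, order gives the robot as it stands.
- The arm moves only by the shell command python3 -m handwheel 'ROWS'. ROWS is JSON, a list of rows, each an object of numbers: "tx", "ty", "tz": the shift along the tool's x, y, z in cm; "wx", "wy", "wz": the turn, a rotation vector about the tool's x, y, z in rad; "gripper": the opening, from 0 (shut) to 1 (fully open). A call has 1 to 5 rows; each row is the pose to reach, as a shift and turn from the pose commanded when the call began, along the tool's axes at that moment; what a row does not reach only later rows make up. A row lasts 1/12 s, in which the tool goes at most 41.7 mm and 7.16 degrees, less where a joint would pass 70% of its speed; a pose out of reach is approached as far as the arm can. A call with a gripper value outside its range is refused whole. The fingers move at their own pace and stop on an object; the grip force is fixed at half the most. Time passes only in rows, so rows that repeat a pose let the fingers close. It gives the time, the measured TCP pose, the force, the opening and the grip force at its end, in the units of the state.
- sensors.read_state(): the state, without advancing time (a new reading comes with each control period).
- vision.get_image(name): name is "side" or "top" or "wrist"; returns a dict with "pixels" (400x640x3 uint8, blue, green, red), "intrinsics" (3x3 intrinsics, pixels), "extrinsics" (4x4, takes a point from camera to world coordinates); the wrist camera has in their place "mount" (4x4, takes a point from camera to tool coordinates, whose origin is the TCP and whose axes are the flange's). Camera axes: x right, y up, looking along -z (the intrinsics and any distortion apply to the point x, -y, -z); pixel columns grow to the right and rows downward; lengths in m; the calibration is good to about 2 mm. A picture is of the moment at which its call begins: read the wrist's pose just before it. There is no depth.
- order.job_done(): hands the job in; it is judged then, once.
The state is a dict: "time": time; "joint_positions": joint angles; "joint_velocities": joint speeds; "joint_efforts": joint torques, N m; "position": TCP position; "tool_rot": TCP orientation; "force": force on the tool from outside, world axes, zero at the start; "wrist_torque": the same for the moment, N m; "finger_gap": finger opening in m; "gripper_force": force on a finger pad.
Only numpy, scipy, OpenCV 4.12 (cv2) and the standard library are available. Lean on these libraries where they do the work, as an engineer would, in place of code of your own. Each camera call takes 0.05 s, during which the arm holds its last target. There are 200 camera calls.

## Working session

There is one attempt and no reset: what is moved stays moved. The work goes in short steps, Python scripts to look and compute and a shell command to move; the robot and the scene stay as the last step left them, time stands still between calls to the robot, and variables do not carry over. Pictures are saved under pics/ and viewed, at most 14 in all, crops included, and the job is handed in when it is done.

```bash
mkdir -p pics; ls
python3 - <<'E'
from station import sensors, vision
import cv2, numpy as np
s=sensors.read_state(); print(s)
for n in ("top","side","wrist"):
    im=vision.get_image(n); cv2.imwrite(f"pics/{n}0.png",np.array(im["pixels"]))
    print(n,{k:np.round(np.array(v),4).tolist() for k,v in im.items() if k!="pixels"})
E
```

```text
pics
{'time': 0.0, 'joint_positions': array([-1.23020945,  0.53717127, -0.00443256,  1.53887124,  0.00259429,
        1.06729665, -0.07118671]), 'joint_velocities': array([-9.20747349e-04, -4.68828620e-04, -5.53263305e-04,  4.90302283e-05,
        5.22934984e-04,  9.28725464e-05,  5.53067714e-04]), 'joint_efforts': array([ 1.09291361e-04, -5.83407068e+01,  1.04831915e+00, -2.59107131e+01,
        1.22389258e-02,  9.39035614e-03, -6.43622542e-07]), 'position': array([0.25694812, 0.59636953, 0.23041058]), 'tool_rot': array([ 2.01956067e-01,  9.79394195e-01, -8.62919440e-04, -1.13717419e-04]), 'force': array([-0.28971258,  0.55361216,  0.0774648 ]), 'wrist_torque': array([ 0.00536508, -0.00170579, -0.05171169]), 'gripper_force': 0.0, 'finger_gap': 0.08540737830527996}
top {'intrinsics': [[433.4216, 0.0, 316.2051], [0.0, 433.4216, 198.6666], [0.0, 0.0, 1.0]], 'extrinsics': [[0.0265, 0.999, -0.037, 0.4138], [-0.9996, 0.0265, -0.0001, -0.0063], [0.0009, 0.0369, 0.9993, 1.1623], [0.0, 0.0, 0.0, 1.0]]}
side {'intrinsics': [[462.3014, 0.0, 315.9018], [0.0, 462.3014, 199.4393], [0.0, 0.0, 1.0]], 'extrinsics': [[0.7233, 0.366, -0.5856, -0.0882], [-0.6903, 0.3596, -0.6278, -0.6311], [-0.0192, 0.8583, 0.5127, 0.561], [0.0, 0.0, 0.0, 1.0]]}
wrist {'intrinsics': [[297.4024, 0.0, 316.2627], [0.0, 297.4024, 195.8521], [0.0, 0.0, 1.0]], 'mount': [[0.0, 0.9614, 0.2751, 0.0699], [1.0, 0.0001, -0.0003, -0.0], [-0.0003, 0.2751, -0.9614, -0.143], [0.0, 0.0, 0.0, 1.0]]}
```

View pics/top0.png

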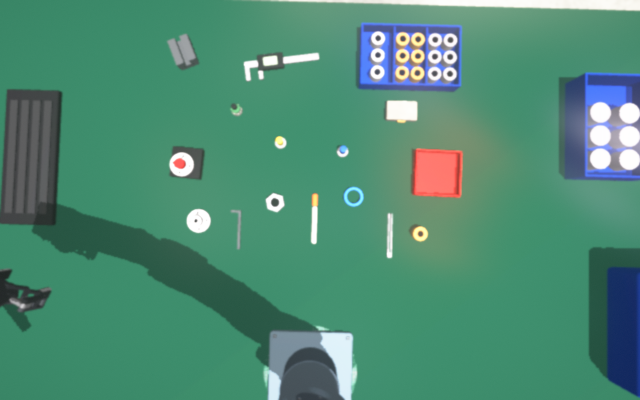

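View pics/side0.png

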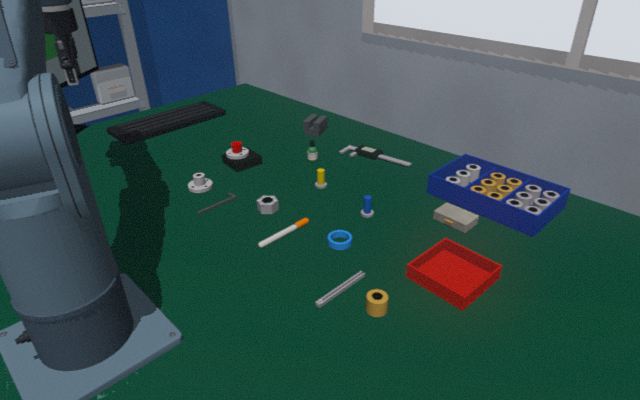

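```bash
cat > h.py <<'E'
import cv2, numpy as np
from scipy.optimize import least_squares
def proj(P,im,T=None):
    T=np.array(im["extrinsics"]) if T is None else T
    c=(np.c_[P,np.ones(len(P))]@np.linalg.inv(T).T)[:,:3]
    K=np.array(im["intrinsics"]); return np.c_[K[0,2]+K[0,0]*c[:,0]/-c[:,2],K[1,2]-K[1,1]*c[:,1]/-c[:,2]]
def cyl(r,z0,z1,n=48):
    a=np.arange(n)*2*np.pi/n; c=np.c_[r*np.cos(a),r*np.sin(a)]
    return np.r_[np.c_[c,0*a+z0],np.c_[c,0*a+z1]]
def box(l,z0,z1,n=4):
    return np.array([[sx*l/2,sy*l/2,z] for z in(z0,z1) for sx,sy in((-1,-1),(1,-1),(1,1),(-1,1))])
def hc(p):
    h=cv2.convexHull(p.astype(np.float32)); m=cv2.moments(h); return np.array([m["m10"]/m["m00"],m["m01"]/m["m00"]]),m["m00"]
def blob(px,roi,kind):
    x0,y0,x1,y1=roi; f=4
    c=cv2.resize(px[y0:y1,x0:x1],None,fx=f,fy=f,interpolation=cv2.INTER_CUBIC)
    h,s,v=[a.astype(int) for a in cv2.split(cv2.cvtColor(c,cv2.COLOR_BGR2HSV))]
    m={"red":((h<8)|(h>172))&(s>140)&(v>70),"yellow":(h>20)&(h<35)&(s>140)&(v>90),"blue":(h>95)&(h<125)&(s>130)&(v>70),
       "brass":(h>10)&(h<30)&(s>90)&(v>80),"grey":(s<90)&(v>95),"black":(v<42)}[kind]
    m=m.astype(np.uint8)*255
    cs,_=cv2.findContours(m,cv2.RETR_EXTERNAL,cv2.CHAIN_APPROX_NONE)
    k=max(cs,key=cv2.contourArea); p=(cv2.convexHull(k)[:,0]+.5)/f-.5+[x0,y0]
    return p
E
cat > m.py <<'E'
from h import *
from station import vision
ims={n:vision.get_image(n) for n in("top","side")}
O={"reject_hub":("red",cyl(.014,.035,.059),(165,148,200,180),(225,138,250,160)),
"flange":("grey",np.r_[cyl(.03,0,.01),cyl(.014,.01,.034)],(180,203,220,240),(180,168,220,197)),
"nut":("grey",cyl(.0235,0,.024),(260,190,292,216),(252,191,284,217)),
"ring":("blue",cyl(.025,0,.016),(338,182,370,212),(322,226,360,255)),
"bush":("brass",cyl(.018,0,.03),(405,220,435,246),(358,282,394,320)),
"tray":("red",box(.12,0,.03),(405,142,470,204),(400,236,508,312)),
"yel":("yellow",cyl(.009,.006,.045),(270,132,292,152),(312,165,330,192)),
"blu":("blue",cyl(.009,.006,.045),(333,142,354,162),(358,192,378,217))}
vis={n:cv2.resize(ims[n]["pixels"],None,fx=4,fy=4,interpolation=cv2.INTER_CUBIC) for n in ims}
for k,(kind,P,rt,rs) in O.items():
    obs={}
    for n,r in(("top",rt),("side",rs)):
        p=blob(ims[n]["pixels"],r,kind); obs[n]=hc(p)
        cv2.polylines(vis[n],[((p+.5)*4).astype(int)],True,(255,0,255),1)
    f=lambda q,ns:np.concatenate([hc(proj(P+[q[0],q[1],0],ims[n]))[0]-obs[n][0] for n in ns])
    out=[]
    for ns in(("top",),("side",),("top","side")):
        s=least_squares(f,[.55,0],args=(ns,)); out.append(np.round(s.x*1000,1))
    print(k,*out,"area ratio",[round(float(obs[n][1]/hc(proj(P+[*s.x,0],ims[n]))[1]),2) for n in ims])
t=vis["top"][500:1000,600:1960]
cv2.imwrite("pics/topc.png",np.vstack([vis["top"][540:980,640:1240],]))
cv2.imwrite("pics/topd.png",vis["top"][520:1000,1240:1940])
E
python3 m.py
```

```text
reject_hub [537.3 349.1] [541.2 354.9] [538.  350.4] area ratio [0.55, 0.87]
flange [390.3 306.6] [392.7 309.9] [390.7 306.9] area ratio [1.2, 0.99]
nut [444.3 103.5] [447.7 108.7] [444.9 104.8] area ratio [1.17, 0.86]
ring [ 465.7 -104.1] [ 468.  -102.1] [ 466.6 -103.4] area ratio [1.16, 1.02]
bush [ 372.4 -280.6] [ 374.9 -277.6] [ 373.9 -278.9] area ratio [1.06, 0.98]
tray [ 532.7 -326.7] [ 546.4 -316.3] [ 534.1 -323.7] area ratio [1.0, 1.0]
yel [599.1  92.1] [610.1  99.6] [601.1  92.7] area ratio [0.01, 0.9]
blu [590.4 -72.5] [591.9 -68.1] [590.1 -70.7] area ratio [0.68, 0.97]
```

View pics/topc.png

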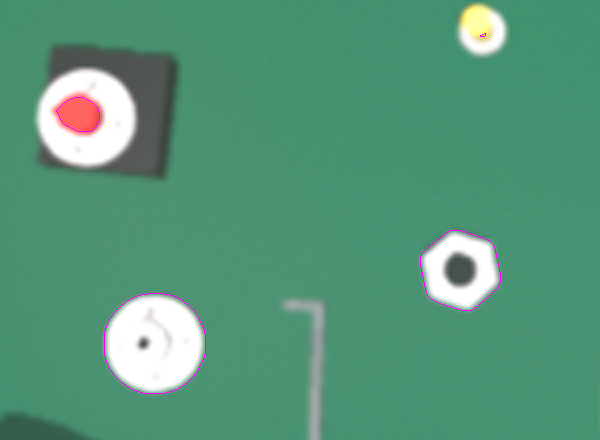

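View pics/topd.png

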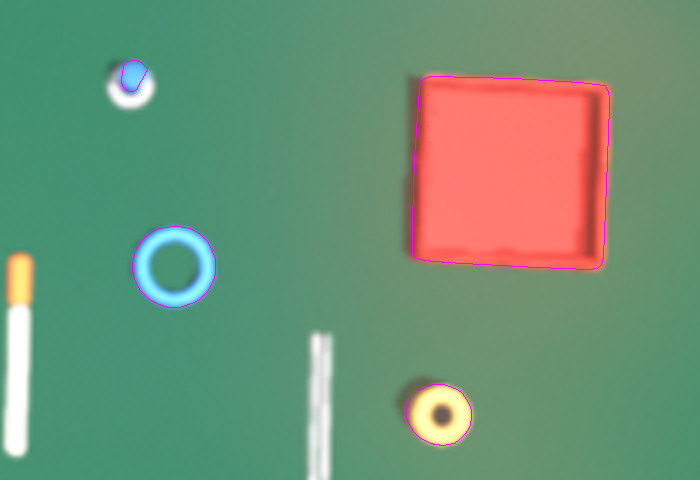

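```bash
python3 -m handwheel '[{"tx":-18,"ty":-8,"tz":-4,"wz":-0.407},{"tx":-18,"ty":-8,"tz":-4,"wz":-0.407},{"tx":-18,"ty":-8,"tz":-4,"wz":-0.407},{"tx":-18,"ty":-8,"tz":-4,"wz":-0.407},{"tx":-18,"ty":-8,"tz":-4,"wz":-0.407}]'; python3 -m handwheel '[{"tx":-11,"ty":-12,"tz":-3},{"tx":-11,"ty":-12,"tz":-3},{"tx":-11,"ty":-12,"tz":-3},{"tx":-11,"ty":-12,"tz":-3},{"tx":-11,"ty":-12,"tz":-3}]'
python3 - <<'E'
from station import sensors, vision
import cv2,pickle
s=sensors.read_state(); print(s["time"],s["position"],s["tool_rot"],s["joint_velocities"].round(3))
im=vision.get_image("wrist"); cv2.imwrite("pics/w1.png",im["pixels"]); pickle.dump((s,im),open("w1.pkl","wb"))
E
```

```text
0.25 [0.25706592 0.5966996  0.2308492 ] [ 2.01973902e-01  9.79390820e-01 -4.02258903e-04 -4.68381230e-05] [-0.001 -0.001 -0.001 -0.002 -0.     0.002 -0.001]invalid input at $[0]: expected keys tx, ty, tz, wx, wy, wz, gripper
invalid input at $[0]: expected keys tx, ty, tz, wx, wy, wz, gripper
```

View pics/w1.png

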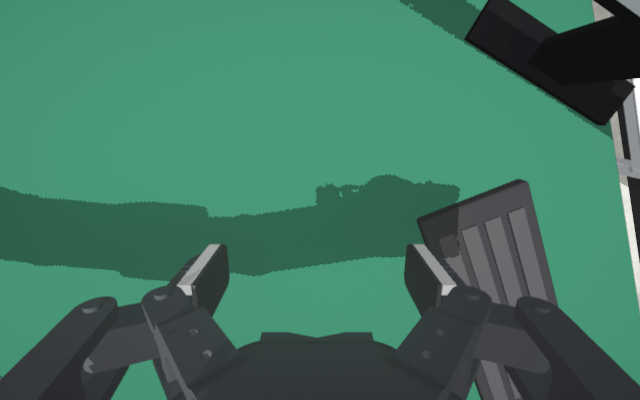

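```bash
python3 -m handwheel '[{"tx":-17.5,"ty":-11,"tz":-3,"wx":0,"wy":0,"wz":-0.407,"gripper":1},{"tx":-17.5,"ty":-11,"tz":-3,"wx":0,"wy":0,"wz":-0.407,"gripper":1},{"tx":-17.5,"ty":-11,"tz":-3,"wx":0,"wy":0,"wz":-0.407,"gripper":1},{"tx":-17.5,"ty":-11,"tz":-3,"wx":0,"wy":0,"wz":-0.407,"gripper":1},{"tx":-17.5,"ty":-11,"tz":-3,"wx":0,"wy":0,"wz":-0.407,"gripper":1}]'
python3 -c "
from station import sensors
s=sensors.read_state();print(s)"
```

```text
time: 0.72
position: [0.375, 0.4253, 0.2615]
tool_rot: [-0.001, 1.0, 0.0, 0.0]
force: [0.6, -0.3, 0.4]
finger_gap: 0.0856
gripper_force: 0.0
{'time': 0.7167, 'joint_positions': array([-0.88592987,  0.36398047, -0.05346602,  1.72948193,  0.0219604 ,
        1.04855264,  0.6264125 ]), 'joint_velocities': array([ 0.70246124, -0.31217252,  0.16744325,  0.26933396, -0.08931207,
        0.02878664,  0.82211103]), 'joint_efforts': array([ -5.55277616, -47.06974983,  -1.14073277, -25.35725355,
         0.07669538,   0.12522681,  -0.65428818]), 'position': array([0.37496549, 0.42529916, 0.26152185]), 'tool_rot': array([-1.23406710e-03,  9.99999235e-01,  6.12138661e-05,  4.95210634e-05]), 'force': array([ 0.63139293, -0.31901855,  0.36804782]), 'wrist_torque': array([ 0.04483448, -0.06279269,  0.08151384]), 'gripper_force': 0.0, 'finger_gap': 0.08559942606869386}
```

```bash
python3 -m handwheel '[{"tx":-9,"ty":-13,"tz":-4,"wx":0,"wy":0,"wz":0,"gripper":1},{"tx":-9,"ty":-13,"tz":-4,"wx":0,"wy":0,"wz":0,"gripper":1},{"tx":-15.5,"ty":-22.5,"tz":-4,"wx":0,"wy":0,"wz":0,"gripper":1},{"tx":-15.5,"ty":-22.5,"tz":-4,"wx":0,"wy":0,"wz":0,"gripper":1},{"tx":-15.5,"ty":-22.5,"tz":-4,"wx":0,"wy":0,"wz":0,"gripper":1}]'
python3 -m handwheel '[{"tx":-6,"ty":-9.3,"tz":0,"wx":0,"wy":0,"wz":0,"gripper":1},{"tx":-6,"ty":-9.3,"tz":0,"wx":0,"wy":0,"wz":0,"gripper":1},{"tx":-6,"ty":-9.3,"tz":0,"wx":0,"wy":0,"wz":0,"gripper":1},{"tx":-6,"ty":-9.3,"tz":0,"wx":0,"wy":0,"wz":0,"gripper":1}]'
python3 - <<'E'
from station import sensors, vision
import cv2,pickle
s=sensors.read_state(); print(s["time"],s["position"],s["tool_rot"],s["joint_velocities"].round(3))
im=vision.get_image("wrist"); cv2.imwrite("pics/w2.png",im["pixels"]); pickle.dump((s,im),open("w2.pkl","wb"))
E
```

```text
time: 1.13
position: [0.4914, 0.2564, 0.2949]
tool_rot: [-0.0, 1.0, 0.0, 0.0]
force: [0.8, 0.3, -0.4]
finger_gap: 0.0855
gripper_force: 0.0
time: 1.47
position: [0.554, 0.1573, 0.2945]
tool_rot: [0.005, 1.0, -0.002, 0.001]
force: [0.1, -0.0, 0.9]
finger_gap: 0.0853
gripper_force: 0.0
1.4667 [0.5539877  0.15731211 0.29448888] [ 0.00509305  0.99998457 -0.00190175  0.00114274] [-0.062 -0.014 -0.077  0.024 -0.025  0.005 -0.076]
```

View pics/w2.png

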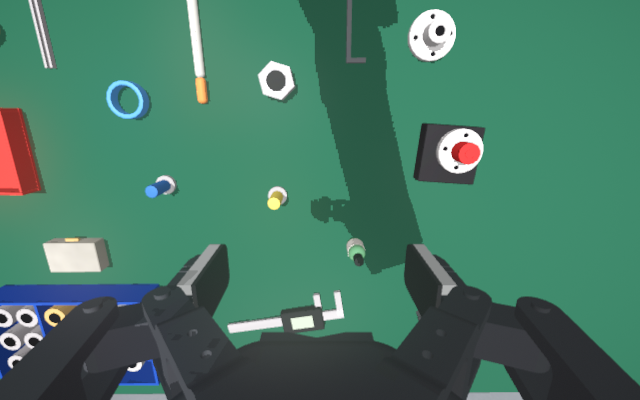

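```bash
cat > fit.py <<'E'
from h import *
from scipy.spatial.transform import Rotation as R
from scipy.optimize import minimize
def hexa(z0,z1):
    a=np.pi/6+np.arange(6)*np.pi/3; c=np.c_[np.cos(a),np.sin(a)]*.02425
    return np.r_[np.c_[c,0*a+z0],np.c_[c,0*a+z1]]
M={"flange":[cyl(.03,0,.01),cyl(.014,.01,.034)],"hub":[cyl(.014,.01,.034)],"ring":[cyl(.025,0,.016)],"bush":[cyl(.018,0,.03)],
   "nut":[hexa(0,.024)],"post":[cyl(.009,.006,.045)],"block":[box(.08,0,.025)],"tray":[box(.12,0,.03)]}
def pose(s,im):
    T=np.eye(4);T[:3,:3]=R.from_quat(s["tool_rot"]).as_matrix();T[:3,3]=s["position"]; return T@np.array(im["mount"])
def mask(c,kind):
    h,s,v=[a.astype(int) for a in cv2.split(cv2.cvtColor(c,cv2.COLOR_BGR2HSV))]
    m={"red":((h<8)|(h>172))&(s>120)&(v>70),"yellow":(h>18)&(h<38)&(s>70)&(v>90),"blue":(h>95)&(h<125)&(s>110)&(v>60),
       "brass":(h>10)&(h<32)&(s>70)&(v>70),"grey":(s<60)&(v>95),"black":v<58,"any":((s<60)&(v>90))|(((h<8)|(h>172))&(s>120))}[kind]
    m=m.astype(np.uint8); n,l,st,_=cv2.connectedComponentsWithStats(m)
    m=(l==1+np.argmax(st[1:,4])).astype(np.uint8)
    if kind!="black" and 1:
        cs,_=cv2.findContours(m,cv2.RETR_EXTERNAL,cv2.CHAIN_APPROX_NONE); cv2.drawContours(m,cs,-1,1,-1)
    return m
def fit(s,im,name,kind,roi,x0,z=0,minus=None,th=False,T=None,vis=None):
    T=pose(s,im) if T is None else T; x0_,y0_,x1,y1=roi; f=6
    c=cv2.resize(im["pixels"][y0_:y1,x0_:x1],None,fx=f,fy=f,interpolation=cv2.INTER_CUBIC); m=mask(c,kind)
    def ren(parts,q,zz):
        o=np.zeros_like(m)
        t=q[2] if len(q)>2 else 0; Rz=np.array([[np.cos(t),-np.sin(t),0],[np.sin(t),np.cos(t),0],[0,0,1]])
        for P in parts:
            p=proj(P@Rz.T+[q[0],q[1],zz],im,T); p=((p-[x0_,y0_]+.5)*f-.5)
            cv2.fillConvexPoly(o,np.round(cv2.convexHull(p.astype(np.float32))*16).astype(int),1,shift=4)
        return o
    sub=ren(M[minus[0]],minus[1],minus[2]) if minus else None
    def cost(q):
        o=ren(M[name],np.array(q)*[.01,.01,.1][:len(q)],z)
        if sub is not None:o=o&(1-sub); mm=m&(1-sub)
        else: mm=m
        return 1-(o&mm).sum()/(o|mm).sum()
    q0=np.array(x0,float)/[.01,.01,.1][:len(x0)]
    best=min((minimize(cost,q0+([0,0,dt] if th else [0,0]),method="Nelder-Mead",options=dict(initial_simplex=None,xatol=.005,fatol=1e-5)) for dt in((-3,-1,1,3) if th else (0,))),key=lambda r:r.fun)
    q=best.x*[.01,.01,.1][:len(x0)]; print(name,kind,np.round(q,4),"IoU",round(1-best.fun,3)); return q
E
cat > m2.py <<'E'
from fit import *; import pickle
s,im=pickle.load(open("w2.pkl","rb"))
fit(s,im,"flange","grey",(400,3,465,70),(.39,.307))
r=fit(s,im,"flange","any",(430,122,490,180),(.538,.35),z=.025)
fit(s,im,"hub","red",(445,135,485,170),r,z=.025)
fit(s,im,"block","black",(408,116,492,192),(.538,.34,0),minus=("flange",r,.025),th=True)
fit(s,im,"nut","grey",(250,55,302,106),(.445,.104,0),th=True)
fit(s,im,"ring","blue",(100,74,155,125),(.466,-.103))
fit(s,im,"post","yellow",(262,182,292,214),(.6,.092))
fit(s,im,"post","blue",(142,172,178,202),(.59,-.072))
E
python3 m2.py
```

```text
flange grey [0.3921 0.3082] IoU 0.985
flange any [0.5386 0.3511] IoU 0.973
hub red [0.5393 0.3498] IoU 0.856
block black [ 0.5397  0.2632 -0.0829] IoU 0.334
nut grey [ 0.4461  0.1041 -0.3199] IoU 0.951
ring blue [ 0.4674 -0.1024] IoU 0.976
post yellow [0.6075 0.0963] IoU 0.909
post blue [ 0.5886 -0.0707] IoU 0.872
```

```bash
cat > m3.py <<'E'
from fit import *; import pickle,fit as F
s,im=pickle.load(open("w2.pkl","rb")); p=im["pixels"]
print("block",p[130,430],p[160,425],p[178,450],"shadow",p[150,395],p[180,395])
om=F.mask
def mk(c,k):
    if k!="black": return om(c,k)
    m=((c.max(2)<70)&(c[...,1].astype(int)-c[...,2]<14)).astype(np.uint8)
    n,l,st,_=cv2.connectedComponentsWithStats(m); return (l==1+np.argmax(st[1:,4])).astype(np.uint8)
F.mask=mk
b=fit(s,im,"block","black",(408,116,492,192),(.538,.36,0),minus=("flange",(.5388,.3508),.025),th=True)
# overlay
v=cv2.resize(p[90:230,130:500],None,fx=2,fy=2,interpolation=cv2.INTER_CUBIC)
T=pose(s,im)
def ov(P,q,z,col):
    t=q[2] if len(q)>2 else 0; Rz=np.array([[np.cos(t),-np.sin(t),0],[np.sin(t),np.cos(t),0],[0,0,1]])
    h=cv2.convexHull(((proj(P@Rz.T+[q[0],q[1],z],im,T)-[130,90]+.5)*2).astype(np.float32))
    cv2.polylines(v,[h.astype(int)],True,col,1)
ov(box(.08,.025,.0251),b,0,(255,0,255)); ov(cyl(.03,.01,.0101),(.5388,.3508),.025,(0,255,255))
for q in((.6075,.0963),(.5886,-.0707)): ov(cyl(.009,.045,.0451),q,0,(255,0,255)); ov(cyl(.014,0,.006),q,0,(255,0,255))
cv2.imwrite("pics/ov.png",v)
E
python3 m3.py
```

```text
block [73 70 71] [71 69 69] [69 66 67] shadow [70 90 45] [70 90 45]
block black [ 0.6151  0.3597 -0.7414] IoU 0.348
```

View pics/ov.png

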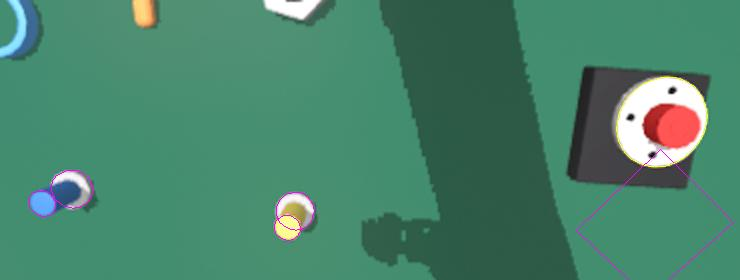

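```bash
sed -i 's/c.max(2)<70)&(c\[...,1\].astype(int)-c\[...,2\]<14/c.max(2)<95)\&(c[...,1].astype(int)-c[...,2]<14/; s/cyl(.009,.045,.0451),q,0,(255,0,255))/cyl(.009,.045,.0451),q,0,(255,0,255))/' m3.py; python3 m3.py
```

```text
block [73 70 71] [71 69 69] [69 66 67] shadow [70 90 45] [70 90 45]
block black [ 0.5459  0.3441 -0.0879] IoU 0.88
```

```bash
python3 -m handwheel '[{"tx":1,"ty":-8,"tz":0,"wx":0,"wy":0,"wz":0,"gripper":1},{"tx":2,"ty":-16,"tz":0,"wx":0,"wy":0,"wz":0,"gripper":1},{"tx":3,"ty":-25,"tz":0,"wx":0,"wy":0,"wz":0,"gripper":1},{"tx":4,"ty":-33,"tz":0,"wx":0,"wy":0,"wz":0,"gripper":1},{"tx":4,"ty":-33,"tz":0,"wx":0,"wy":0,"wz":0,"gripper":1}]'
python3 -m handwheel '[{"tx":1,"ty":-14,"tz":0,"wx":0,"wy":0,"wz":0,"gripper":1},{"tx":1,"ty":-14,"tz":0,"wx":0,"wy":0,"wz":0,"gripper":1},{"tx":1,"ty":-14,"tz":0,"wx":0,"wy":0,"wz":0,"gripper":1},{"tx":1,"ty":-14,"tz":0,"wx":0,"wy":0,"wz":0,"gripper":1},{"tx":1,"ty":-14,"tz":0,"wx":0,"wy":0,"wz":0,"gripper":1}]'
python3 - <<'E'
from station import sensors, vision
import cv2,pickle
s=sensors.read_state(); print(s["time"],s["position"],s["tool_rot"],s["joint_velocities"].round(3))
im=vision.get_image("wrist"); cv2.imwrite("pics/w3.png",im["pixels"]); pickle.dump((s,im),open("w3.pkl","wb"))
E
```

```text
time: 1.93
position: [0.5248, -0.0418, 0.2944]
tool_rot: [-0.001, 1.0, 0.0, 0.0]
force: [0.4, 0.3, 1.2]
finger_gap: 0.0855
gripper_force: 0.0
time: 2.35
position: [0.5145, -0.1857, 0.2945]
tool_rot: [0.003, 1.0, -0.001, 0.0]
force: [-1.0, 0.7, -0.4]
finger_gap: 0.0858
gripper_force: 0.0
2.35 [ 0.51445935 -0.18571776  0.29446557] [ 2.93501714e-03  9.99995235e-01 -9.56354560e-04  8.76008822e-06] [-0.056 -0.009 -0.074  0.015 -0.021  0.005 -0.057]
```

View pics/w3.png

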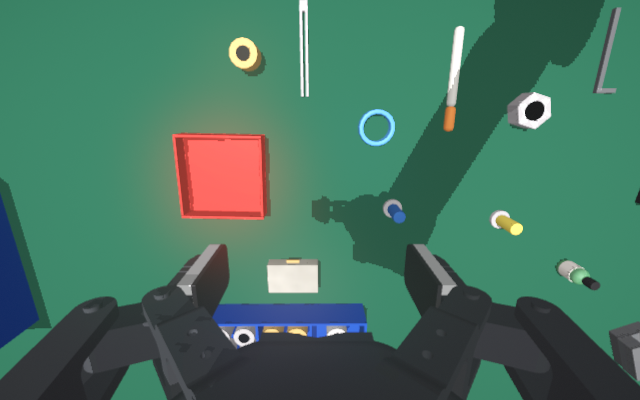

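Run:
```python
from fit import *; import pickle
s,im=pickle.load(open("w3.pkl","rb"))
b=fit(s,im,"bush","brass",(222,30,272,80),(.374,-.279))
t=fit(s,im,"tray","red",(165,122,275,228),(.534,-.324,0),th=True)
r=fit(s,im,"ring","blue",(352,100,402,155),(.467,-.103))
y=fit(s,im,"post","yellow",(492,210,528,240),(.6,.092))
u=fit(s,im,"post","blue",(385,197,410,225),(.589,-.072))
v=cv2.resize(im["pixels"][20:240,160:290],None,fx=2,fy=2); T=pose(s,im)
def ov(P,q,z=0):
    a=q[2] if len(q)>2 else 0; Rz=np.array([[np.cos(a),-np.sin(a),0],[np.sin(a),np.cos(a),0],[0,0,1]])
    h=cv2.convexHull(((proj(P@Rz.T+[q[0],q[1],z],im,T)-[160,20]+.5)*2).astype(np.float32)); cv2.polylines(v,[h.astype(int)],True,(255,0,255),1)
ov(box(.12,.03,.0301),t); ov(box(.12,0,.0001),t); ov(M["bush"][0],b)
o=cv2.imread("pics/ov.png")[:,530:]; c=np.zeros((440,480,3),np.uint8); c[:,:260]=v; c[:280,265:475]=o
cv2.imwrite("pics/ov2.png",c)
```

```text
bush brass [ 0.374  -0.2778] IoU 0.97
tray red [ 0.535  -0.3221 -0.0249] IoU 0.994
ring blue [ 0.4674 -0.1021] IoU 0.978
post yellow [0.6073 0.0969] IoU 0.914
post blue [ 0.5888 -0.07  ] IoU 0.871
```

View pics/ov2.png

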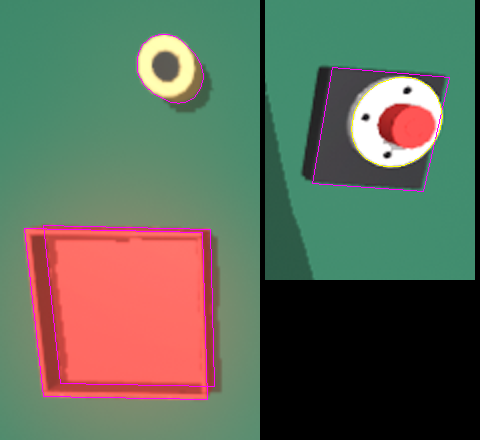

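```bash
python3 -m handwheel '[{"tx":-1,"ty":20,"tz":0,"wx":0,"wy":0,"wz":0,"gripper":1},{"tx":-1,"ty":20,"tz":0,"wx":0,"wy":0,"wz":0,"gripper":1},{"tx":-1,"ty":20,"tz":0,"wx":0,"wy":0,"wz":0,"gripper":1},{"tx":-1,"ty":20,"tz":0,"wx":0,"wy":0,"wz":0,"gripper":1},{"tx":-1,"ty":20,"tz":0,"wx":0,"wy":0,"wz":0,"gripper":1}]'
python3 -m handwheel '[{"tx":-1,"ty":20,"tz":0,"wx":0,"wy":0,"wz":0,"gripper":1},{"tx":-1,"ty":20,"tz":0,"wx":0,"wy":0,"wz":0,"gripper":1},{"tx":-1,"ty":20,"tz":0,"wx":0,"wy":0,"wz":0,"gripper":1},{"tx":-1,"ty":20,"tz":0,"wx":0,"wy":0,"wz":0,"gripper":1},{"tx":-1,"ty":20,"tz":0,"wx":0,"wy":0,"wz":0,"gripper":1}]'
python3 -m handwheel '[{"tx":-1,"ty":14,"tz":12,"wx":0,"wy":0,"wz":0,"gripper":1},{"tx":-1,"ty":14,"tz":12,"wx":0,"wy":0,"wz":0,"gripper":1},{"tx":-1,"ty":14,"tz":12,"wx":0,"wy":0,"wz":0,"gripper":1},{"tx":-1,"ty":14,"tz":12,"wx":0,"wy":0,"wz":0,"gripper":1},{"tx":-1,"ty":14,"tz":12,"wx":0,"wy":0,"wz":0,"gripper":1}]'
python3 -m handwheel '[{"tx":0,"ty":0,"tz":0,"wx":0,"wy":0,"wz":0,"gripper":1},{"tx":0,"ty":0,"tz":0,"wx":0,"wy":0,"wz":0,"gripper":1},{"tx":0,"ty":0,"tz":0,"wx":0,"wy":0,"wz":0,"gripper":1}]'
```

```text
time: 2.82
position: [0.5246, 0.0253, 0.2944]
tool_rot: [-0.003, 1.0, 0.001, -0.0]
force: [1.8, 0.7, 0.0]
finger_gap: 0.085
gripper_force: 0.0
time: 3.23
position: [0.533, 0.2254, 0.2944]
tool_rot: [-0.004, 1.0, 0.001, -0.0]
force: [1.3, -0.3, 0.3]
finger_gap: 0.0855
gripper_force: 0.0
time: 3.65
position: [0.5396, 0.366, 0.1701]
tool_rot: [-0.004, 1.0, 0.001, -0.003]
force: [-1.5, 0.2, 0.7]
finger_gap: 0.0854
gripper_force: 0.0
time: 3.9
position: [0.545, 0.3589, 0.1751]
tool_rot: [-0.001, 1.0, 0.0, 0.0]
force: [0.0, 0.6, -0.1]
finger_gap: 0.0859
gripper_force: 0.0
```

```bash
python3 -m handwheel '[{"tx":0.6,"ty":-0.8,"tz":3,"wx":0,"wy":0,"wz":0,"gripper":1},{"tx":0.6,"ty":-0.8,"tz":6,"wx":0,"wy":0,"wz":0,"gripper":1},{"tx":0.6,"ty":-0.8,"tz":9,"wx":0,"wy":0,"wz":0,"gripper":1},{"tx":0.6,"ty":-0.8,"tz":11,"wx":0,"wy":0,"wz":0,"gripper":1},{"tx":0.6,"ty":-0.8,"tz":11,"wx":0,"wy":0,"wz":0,"gripper":1}]'
python3 -m handwheel '[{"tx":0,"ty":0,"tz":1,"wx":0,"wy":0,"wz":0,"gripper":1},{"tx":0,"ty":0,"tz":2,"wx":0,"wy":0,"wz":0,"gripper":1},{"tx":0,"ty":0,"tz":2.8,"wx":0,"wy":0,"wz":0,"gripper":1},{"tx":0,"ty":0,"tz":2.8,"wx":0,"wy":0,"wz":0,"gripper":1},{"tx":0,"ty":0,"tz":2.8,"wx":0,"wy":0,"wz":0,"gripper":1}]'
for i in 1 2 3; do python3 -m handwheel '[{"tx":0,"ty":0,"tz":0,"wx":0,"wy":0,"wz":0,"gripper":0},{"tx":0,"ty":0,"tz":0,"wx":0,"wy":0,"wz":0,"gripper":0},{"tx":0,"ty":0,"tz":0,"wx":0,"wy":0,"wz":0,"gripper":0},{"tx":0,"ty":0,"tz":0,"wx":0,"wy":0,"wz":0,"gripper":0},{"tx":0,"ty":0,"tz":0,"wx":0,"wy":0,"wz":0,"gripper":0}]'; done
```

```text
time: 4.32
position: [0.5374, 0.3478, 0.0615]
tool_rot: [0.001, 1.0, -0.002, -0.002]
force: [-0.2, -0.1, 0.0]
finger_gap: 0.0852
gripper_force: 0.0
time: 4.73
position: [0.5395, 0.3505, 0.0365]
tool_rot: [-0.0, 1.0, 0.0, 0.0]
force: [0.0, 0.8, -0.5]
finger_gap: 0.0852
gripper_force: 0.0
time: 5.15
position: [0.5395, 0.3506, 0.0368]
tool_rot: [-0.0, 1.0, 0.0, 0.0]
force: [-6.2, -4.8, 12.5]
finger_gap: 0.026
gripper_force: 60.1
time: 5.57
position: [0.5398, 0.3508, 0.0369]
tool_rot: [-0.0, 1.0, 0.0, 0.0]
force: [0.4, -1.0, 6.2]
finger_gap: 0.0259
gripper_force: 59.1
time: 5.98
position: [0.5397, 0.3508, 0.0369]
tool_rot: [-0.0, 1.0, 0.0, 0.0]
force: [-1.5, -0.5, 6.3]
finger_gap: 0.0259
gripper_force: 59.1
```

```bash
python3 -m handwheel '[{"tx":0,"ty":0,"tz":-1,"wx":0,"wy":0,"wz":0,"gripper":0},{"tx":0,"ty":0,"tz":-3,"wx":0,"wy":0,"wz":0,"gripper":0},{"tx":0,"ty":0,"tz":-6,"wx":0,"wy":0,"wz":0,"gripper":0},{"tx":0,"ty":0,"tz":-9,"wx":0,"wy":0,"wz":0,"gripper":0},{"tx":0,"ty":-2,"tz":-11,"wx":0,"wy":0,"wz":0,"gripper":0}]'
for i in 1 2 3 4; do python3 -m handwheel '[{"tx":0,"ty":-3,"tz":0,"wx":0,"wy":0,"wz":0,"gripper":0},{"tx":0,"ty":-6,"tz":0,"wx":0,"wy":0,"wz":0,"gripper":0},{"tx":0,"ty":-9.5,"tz":0,"wx":0,"wy":0,"wz":0,"gripper":0},{"tx":0,"ty":-13,"tz":0,"wx":0,"wy":0,"wz":0,"gripper":0},{"tx":0,"ty":-16,"tz":0,"wx":0,"wy":0,"wz":0,"gripper":0}]'; done
python3 -m handwheel '[{"tx":0.4,"ty":-1,"tz":0,"wx":0,"wy":0,"wz":0,"gripper":0},{"tx":0.4,"ty":-1.3,"tz":0,"wx":0,"wy":0,"wz":0,"gripper":0},{"tx":0.4,"ty":-1.3,"tz":0,"wx":0,"wy":0,"wz":0,"gripper":0},{"tx":0.4,"ty":-1.3,"tz":0,"wx":0,"wy":0,"wz":0,"gripper":0},{"tx":0.4,"ty":-1.3,"tz":0,"wx":0,"wy":0,"wz":0,"gripper":0}]'
```

```text
time: 6.4
position: [0.5388, 0.3356, 0.1494]
tool_rot: [-0.003, 1.0, 0.003, 0.001]
force: [0.5, 1.3, -1.1]
finger_gap: 0.0262
gripper_force: 59.1
time: 6.82
position: [0.5389, 0.1676, 0.1465]
tool_rot: [0.0, 1.0, -0.001, -0.0]
force: [-0.2, -0.6, -1.1]
finger_gap: 0.0263
gripper_force: 59.2
time: 7.23
position: [0.5388, 0.0077, 0.1465]
tool_rot: [0.0, 1.0, -0.0, -0.0]
force: [0.8, -0.0, -1.0]
finger_gap: 0.026
gripper_force: 59.2
time: 7.65
position: [0.5388, -0.1522, 0.1466]
tool_rot: [0.0, 1.0, -0.0, -0.0]
force: [-0.3, -0.4, -1.2]
finger_gap: 0.0263
gripper_force: 59.2
time: 8.07
position: [0.5386, -0.3121, 0.1465]
tool_rot: [0.0, 1.0, -0.0, -0.0]
force: [-0.2, -0.2, -0.8]
finger_gap: 0.0264
gripper_force: 59.2
time: 8.48
position: [0.5362, -0.32, 0.1462]
tool_rot: [-0.002, 1.0, 0.001, 0.0]
force: [0.3, -0.1, -1.1]
finger_gap: 0.0263
gripper_force: 59.2
```

```bash
python3 -m handwheel '[{"tx":0,"ty":0,"tz":3,"wx":0,"wy":0,"wz":0,"gripper":0},{"tx":0,"ty":0,"tz":6,"wx":0,"wy":0,"wz":0,"gripper":0},{"tx":0,"ty":0,"tz":9,"wx":0,"wy":0,"wz":0,"gripper":0},{"tx":0,"ty":0,"tz":10.5,"wx":0,"wy":0,"wz":0,"gripper":0},{"tx":0,"ty":0,"tz":11,"wx":0,"wy":0,"wz":0,"gripper":0}]'
python3 -m handwheel '[{"tx":0,"ty":0,"tz":0.5,"wx":0,"wy":0,"wz":0,"gripper":0},{"tx":0,"ty":0,"tz":1,"wx":0,"wy":0,"wz":0,"gripper":0},{"tx":0,"ty":0,"tz":1.5,"wx":0,"wy":0,"wz":0,"gripper":0},{"tx":0,"ty":0,"tz":1.8,"wx":0,"wy":0,"wz":0,"gripper":0},{"tx":0,"ty":0,"tz":1.8,"wx":0,"wy":0,"wz":0,"gripper":0}]'
```

```text
time: 8.9
position: [0.5342, -0.3193, 0.0333]
tool_rot: [-0.001, 1.0, 0.002, -0.002]
force: [-0.1, 0.2, -2.2]
finger_gap: 0.026
gripper_force: 59.2
time: 9.32
position: [0.5357, -0.3225, 0.0184]
tool_rot: [-0.0, 1.0, -0.0, 0.0]
force: [-0.6, -0.0, -1.3]
finger_gap: 0.026
gripper_force: 59.2
```

```bash
python3 -m handwheel '[{"tx":0,"ty":0,"tz":0.1,"wx":0,"wy":0,"wz":0,"gripper":0},{"tx":0,"ty":0,"tz":0.2,"wx":0,"wy":0,"wz":0,"gripper":0},{"tx":0,"ty":0,"tz":0.2,"wx":0,"wy":0,"wz":0,"gripper":0},{"tx":0,"ty":0,"tz":0.2,"wx":0,"wy":0,"wz":0,"gripper":0}]'
for i in 1 2; do python3 -m handwheel '[{"tx":0,"ty":0,"tz":0,"wx":0,"wy":0,"wz":0,"gripper":0.5},{"tx":0,"ty":0,"tz":0,"wx":0,"wy":0,"wz":0,"gripper":0.5},{"tx":0,"ty":0,"tz":0,"wx":0,"wy":0,"wz":0,"gripper":0.5},{"tx":0,"ty":0,"tz":0,"wx":0,"wy":0,"wz":0,"gripper":0.5}]'; done
python3 -m handwheel '[{"tx":0,"ty":0,"tz":-2,"wx":0,"wy":0,"wz":0,"gripper":0.5},{"tx":0,"ty":0,"tz":-5,"wx":0,"wy":0,"wz":0,"gripper":0.5},{"tx":0,"ty":0,"tz":-9,"wx":0,"wy":0,"wz":0,"gripper":0.5},{"tx":0,"ty":0,"tz":-13,"wx":0,"wy":0,"wz":0,"gripper":0.5},{"tx":0,"ty":0,"tz":-13,"wx":0,"wy":0,"wz":0,"gripper":0.5}]'
```

```text
time: 9.65
position: [0.5356, -0.3226, 0.0165]
tool_rot: [-0.0, 1.0, -0.0, 0.0]
force: [0.4, 0.3, -0.9]
finger_gap: 0.0263
gripper_force: 59.2
time: 9.98
position: [0.5357, -0.3226, 0.0165]
tool_rot: [-0.0, 1.0, -0.0, 0.0]
force: [-0.2, 0.3, -0.6]
finger_gap: 0.0425
gripper_force: 0.0
time: 10.32
position: [0.5356, -0.3225, 0.0163]
tool_rot: [-0.0, 1.0, -0.0, 0.0]
force: [-0.5, -0.8, -1.1]
finger_gap: 0.0426
gripper_force: 0.0
time: 10.73
position: [0.54, -0.3254, 0.1545]
tool_rot: [0.0, 1.0, -0.003, 0.006]
force: [1.6, -2.5, 0.2]
finger_gap: 0.0426
gripper_force: 0.0
```

```bash
for i in 1 2 3 4; do python3 -m handwheel '[{"tx":0.7,"ty":3,"tz":0,"wx":0,"wy":0,"wz":0,"gripper":1},{"tx":1.4,"ty":6,"tz":0,"wx":0,"wy":0,"wz":0,"gripper":1},{"tx":2.1,"ty":9.3,"tz":0,"wx":0,"wy":0,"wz":0,"gripper":1},{"tx":2.8,"ty":12.5,"tz":0,"wx":0,"wy":0,"wz":0,"gripper":1},{"tx":3.6,"ty":15.7,"tz":0,"wx":0,"wy":0,"wz":0,"gripper":1}]'; done
python3 -m handwheel '[{"tx":0,"ty":0,"tz":3,"wx":0,"wy":0,"wz":0,"gripper":1},{"tx":0,"ty":0,"tz":5,"wx":0,"wy":0,"wz":0,"gripper":1},{"tx":0,"ty":0,"tz":5,"wx":0,"wy":0,"wz":0,"gripper":1},{"tx":0,"ty":0,"tz":5,"wx":0,"wy":0,"wz":0,"gripper":1},{"tx":0,"ty":0,"tz":5,"wx":0,"wy":0,"wz":0,"gripper":1}]'
```

```text
time: 11.15
position: [0.4992, -0.1641, 0.1463]
tool_rot: [-0.0, 1.0, -0.0, 0.0]
force: [0.7, 0.3, 0.2]
finger_gap: 0.0857
gripper_force: 0.0
time: 11.57
position: [0.4632, -0.0071, 0.1464]
tool_rot: [-0.0, 1.0, 0.0, 0.0]
force: [-0.2, -0.7, -0.3]
finger_gap: 0.0855
gripper_force: 0.0
time: 11.98
position: [0.4271, 0.15, 0.1465]
tool_rot: [0.0, 1.0, 0.0, 0.0]
force: [0.6, -0.1, 0.3]
finger_gap: 0.0854
gripper_force: 0.0
time: 12.4
position: [0.391, 0.307, 0.1464]
tool_rot: [0.0, 1.0, 0.0, 0.0]
force: [0.3, -0.6, 0.2]
finger_gap: 0.0853
gripper_force: 0.0
time: 12.82
position: [0.3921, 0.3054, 0.0972]
tool_rot: [0.0, 1.0, 0.0, 0.0]
force: [0.5, -0.4, 0.1]
finger_gap: 0.0857
gripper_force: 0.0
```

```bash
python3 -m handwheel '[{"tx":0,"ty":0.3,"tz":2,"wx":0,"wy":0,"wz":0,"gripper":1},{"tx":0,"ty":0.3,"tz":4,"wx":0,"wy":0,"wz":0,"gripper":1},{"tx":0,"ty":0.3,"tz":6,"wx":0,"wy":0,"wz":0,"gripper":1},{"tx":0,"ty":0.3,"tz":7.5,"wx":0,"wy":0,"wz":0,"gripper":1},{"tx":0,"ty":0.3,"tz":8.4,"wx":0,"wy":0,"wz":0,"gripper":1}]'
for i in 1 2 3; do python3 -m handwheel '[{"tx":0,"ty":0,"tz":0,"wx":0,"wy":0,"wz":0,"gripper":0},{"tx":0,"ty":0,"tz":0,"wx":0,"wy":0,"wz":0,"gripper":0},{"tx":0,"ty":0,"tz":0,"wx":0,"wy":0,"wz":0,"gripper":0},{"tx":0,"ty":0,"tz":0,"wx":0,"wy":0,"wz":0,"gripper":0}]'; done
python3 -m handwheel '[{"tx":0,"ty":0,"tz":-1,"wx":0,"wy":0,"wz":0,"gripper":0},{"tx":0,"ty":0,"tz":-4,"wx":0,"wy":0,"wz":0,"gripper":0},{"tx":0,"ty":0,"tz":-7,"wx":0,"wy":0,"wz":0,"gripper":0},{"tx":0,"ty":0,"tz":-9,"wx":0,"wy":0,"wz":0,"gripper":0},{"tx":0,"ty":0,"tz":-10,"wx":0,"wy":0,"wz":0,"gripper":0}]'
```

```text
time: 13.23
position: [0.392, 0.3083, 0.0122]
tool_rot: [0.0, 1.0, 0.0, 0.0]
force: [-0.2, -0.5, 1.2]
finger_gap: 0.0856
gripper_force: 0.0
time: 13.57
position: [0.3922, 0.309, 0.0135]
tool_rot: [0.0, 1.0, 0.001, 0.001]
force: [0.0, -1.0, 0.3]
finger_gap: 0.0388
gripper_force: 0.0
time: 13.9
position: [0.392, 0.3089, 0.0135]
tool_rot: [-0.0, 1.0, 0.001, 0.001]
force: [-1.6, -1.3, 8.5]
finger_gap: 0.026
gripper_force: 58.4
time: 14.23
position: [0.3921, 0.3089, 0.0135]
tool_rot: [-0.0, 1.0, 0.001, 0.001]
force: [-0.1, -1.1, 8.8]
finger_gap: 0.0261
gripper_force: 58.4
time: 14.65
position: [0.3926, 0.3093, 0.1156]
tool_rot: [-0.0, 1.0, 0.001, 0.002]
force: [-0.1, 0.4, -2.1]
finger_gap: 0.0262
gripper_force: 59.2
```

```bash
python3 -m handwheel '[{"tx":-3,"ty":0.8,"tz":0,"wx":0,"wy":0,"wz":0,"gripper":0},{"tx":-7,"ty":1.6,"tz":0,"wx":0,"wy":0,"wz":0,"gripper":0},{"tx":-11,"ty":2.4,"tz":0,"wx":0,"wy":0,"wz":0,"gripper":0},{"tx":-14,"ty":3.2,"tz":0,"wx":0,"wy":0,"wz":0,"gripper":0},{"tx":-15.4,"ty":3.5,"tz":0,"wx":0,"wy":0,"wz":0,"gripper":0}]'
python3 -m handwheel '[{"tx":0,"ty":0,"tz":2,"wx":0,"wy":0,"wz":0,"gripper":0},{"tx":0,"ty":0,"tz":4,"wx":0,"wy":0,"wz":0,"gripper":0},{"tx":0,"ty":0,"tz":6,"wx":0,"wy":0,"wz":0,"gripper":0},{"tx":0,"ty":0,"tz":6,"wx":0,"wy":0,"wz":0,"gripper":0},{"tx":0,"ty":0,"tz":6,"wx":0,"wy":0,"wz":0,"gripper":0}]'
python3 -c "
from station import sensors
s=sensors.read_state();print(s['position'],s['tool_rot'])"
```

```text
time: 15.07
position: [0.5496, 0.3432, 0.1123]
tool_rot: [0.001, 1.0, 0.0, 0.001]
force: [0.1, 0.2, -0.8]
finger_gap: 0.0261
gripper_force: 59.3
time: 15.48
position: [0.5442, 0.3427, 0.0512]
tool_rot: [-0.0, 1.0, -0.001, -0.001]
force: [0.4, 0.3, -0.6]
finger_gap: 0.0261
gripper_force: 59.3
[0.54415117 0.34268441 0.05122043] [-1.78075989e-04  9.99998578e-01 -9.59882455e-04 -1.37510742e-03]
```

```bash
python3 -m handwheel '[{"tx":-0.1,"ty":0.1,"tz":0.4,"wx":0,"wy":0,"wz":0,"gripper":0},{"tx":-0.1,"ty":0.1,"tz":0.8,"wx":0,"wy":0,"wz":0,"gripper":0},{"tx":-0.1,"ty":0.1,"tz":1.1,"wx":0,"wy":0,"wz":0,"gripper":0},{"tx":-0.1,"ty":0.1,"tz":1.2,"wx":0,"wy":0,"wz":0,"gripper":0},{"tx":-0.1,"ty":0.1,"tz":1.2,"wx":0,"wy":0,"wz":0,"gripper":0}]'
```

```text
time: 15.9
position: [0.5463, 0.3444, 0.0404]
tool_rot: [-0.0, 1.0, -0.0, -0.0]
force: [-0.6, -0.5, -1.5]
finger_gap: 0.0259
gripper_force: 59.3
```

```bash
python3 -m handwheel '[{"tx":0,"ty":0,"tz":0.1,"wx":0,"wy":0,"wz":0,"gripper":0},{"tx":0,"ty":0,"tz":0.2,"wx":0,"wy":0,"wz":0,"gripper":0},{"tx":0,"ty":0,"tz":0.2,"wx":0,"wy":0,"wz":0,"gripper":0},{"tx":0,"ty":0,"tz":0.2,"wx":0,"wy":0,"wz":0,"gripper":0}]'
for i in 1 2; do python3 -m handwheel '[{"tx":0,"ty":0,"tz":0,"wx":0,"wy":0,"wz":0,"gripper":0.6},{"tx":0,"ty":0,"tz":0,"wx":0,"wy":0,"wz":0,"gripper":0.6},{"tx":0,"ty":0,"tz":0,"wx":0,"wy":0,"wz":0,"gripper":0.6},{"tx":0,"ty":0,"tz":0,"wx":0,"wy":0,"wz":0,"gripper":0.6}]'; done
python3 -m handwheel '[{"tx":0,"ty":0,"tz":-2,"wx":0,"wy":0,"wz":0,"gripper":0.6},{"tx":0,"ty":0,"tz":-5,"wx":0,"wy":0,"wz":0,"gripper":0.6},{"tx":0,"ty":0,"tz":-9,"wx":0,"wy":0,"wz":0,"gripper":1},{"tx":0,"ty":0,"tz":-13,"wx":0,"wy":0,"wz":0,"gripper":1},{"tx":0,"ty":0,"tz":-17,"wx":0,"wy":0,"wz":0,"gripper":1}]'
python3 -m handwheel '[{"tx":-4,"ty":-4,"tz":-3,"wx":0,"wy":0,"wz":0,"gripper":1},{"tx":-4,"ty":-8,"tz":-5,"wx":0,"wy":0,"wz":0,"gripper":1},{"tx":-4,"ty":-12,"tz":-6,"wx":0,"wy":0,"wz":0,"gripper":1},{"tx":-4,"ty":-14,"tz":-6,"wx":0,"wy":0,"wz":0,"gripper":1},{"tx":-4,"ty":-14,"tz":-6,"wx":0,"wy":0,"wz":0,"gripper":1}]'
cat > look.py <<'E'
from fit import *; import fit as F,pickle,sys
from station import sensors, vision
s=sensors.read_state(); im=vision.get_image("wrist"); cv2.imwrite(sys.argv[1],im["pixels"]); pickle.dump((s,im),open("w.pkl","wb"))
print(s["time"],s["position"].round(4),s["tool_rot"].round(4))
def roi(x,y,z,r):
    p=proj(np.array([[x,y,z]]),im,pose(s,im))[0]; return (max(0,int(p[0]-r)),max(0,int(p[1]-r)),min(640,int(p[0]+r)),min(400,int(p[1]+r)))
E
cat > l1.py <<'E'
from look import *
f=fit(s,im,"flange","grey",roi(.546,.344,.04,38),(.546,.344),z=.025)
om=F.mask
def mk(c,k):
    m=((c.max(2)<95)&(abs(c[...,1].astype(int)-c[...,2])<14)).astype(np.uint8)
    n,l,st,_=cv2.connectedComponentsWithStats(m); return (l==1+np.argmax(st[1:,4])).astype(np.uint8)
F.mask=mk
fit(s,im,"block","black",roi(.546,.344,.015,52),(.546,.344,0),minus=("flange",f,.025),th=True)
E
python3 l1.py pics/w4.png
```

```text
time: 16.23
position: [0.5466, 0.3446, 0.0386]
tool_rot: [-0.0, 1.0, 0.0, 0.0]
force: [-0.7, -1.1, 2.2]
finger_gap: 0.0262
gripper_force: 59.6
time: 16.57
position: [0.5465, 0.3445, 0.0383]
tool_rot: [-0.0, 1.0, 0.0, 0.0]
force: [-1.0, -0.4, -0.4]
finger_gap: 0.0511
gripper_force: 0.0
time: 16.9
position: [0.5464, 0.3444, 0.0383]
tool_rot: [-0.0, 1.0, -0.0, 0.0]
force: [-0.9, 0.1, -0.4]
finger_gap: 0.0514
gripper_force: 0.0
time: 17.32
position: [0.5461, 0.3442, 0.21]
tool_rot: [-0.0, 1.0, -0.0, -0.0]
force: [1.1, 0.9, 0.2]
finger_gap: 0.0841
gripper_force: 0.0
time: 17.73
position: [0.5895, 0.1935, 0.2707]
tool_rot: [0.006, 1.0, -0.003, 0.002]
force: [0.4, -1.7, 0.2]
finger_gap: 0.0853
gripper_force: 0.0
17.7333 [0.5895 0.1935 0.2707] [ 0.006   1.     -0.0026  0.0022]
flange grey [0.5467 0.345 ] IoU 0.975
block black [ 0.5458  0.3412 -0.0718] IoU 0.873
```

View pics/w4.png

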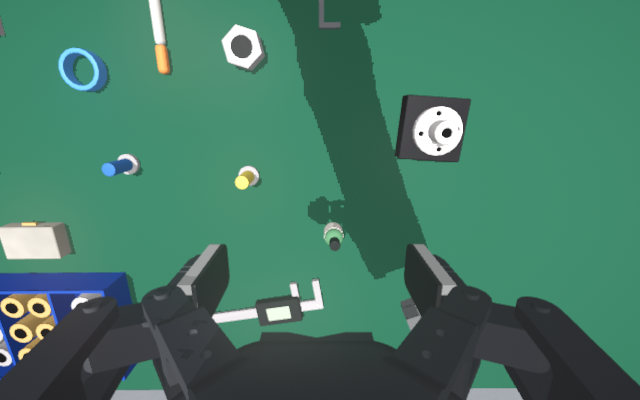

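Run:
```python
from fit import *; import pickle
s,im=pickle.load(open("w.pkl","rb")); c=im["pixels"][85:172,385:485].astype(int)
print(c[20,25],c[60,30],c[60,15],c[70,40])
m=((c.max(2)<100)&(c[...,1]-c[...,2]<22))|(c.min(2)>85)
m=cv2.morphologyEx(m.astype(np.uint8),cv2.MORPH_OPEN,np.ones((3,3)))
n,l,st,_=cv2.connectedComponentsWithStats(m); m=l==1+np.argmax(st[1:,4]); ys,xs=np.nonzero(m)
h=cv2.convexHull(np.c_[xs+385,ys+85].astype(np.float32))
g=cv2.approxPolyDP(h,2,True)[:,0]; print("obs",g.tolist(),hc(h[:,0]))
T=pose(s,im)
def mod(q):
    a=q[2];Rz=np.array([[np.cos(a),-np.sin(a),0],[np.sin(a),np.cos(a),0],[0,0,1]])
    P=np.r_[box(.08,0,.025)@Rz.T+[q[0],q[1],0],M["flange"][0]+[.5467,.345,.025],M["flange"][1]+[.5467,.345,.025]]
    return cv2.convexHull(proj(P,im,T).astype(np.float32))
f=8; H=np.zeros((87*f,100*f),np.uint8); off=np.array([385,85])
def ras(h):
    o=np.zeros_like(H); cv2.fillConvexPoly(o,((h-off+.5)*f).astype(int),1); return o
A=ras(h)
cost=lambda q:1-(A&ras(mod([q[0]*.01,q[1]*.01,q[2]*.1]))).sum()/(A|ras(mod([q[0]*.01,q[1]*.01,q[2]*.1]))).sum()
b=min((minimize(cost,[54.6,34.3,a],method="Nelder-Mead") for a in(-2,-1,0,1)),key=lambda r:r.fun); print(b.x*[.01,.01,.1],1-b.fun)
```

```text
[81 76 79] [77 75 75] [53 52 51] [73 71 71]
obs [[469.0, 99.0], [457.0, 161.0], [399.0, 158.0], [395.0, 155.0], [403.0, 96.0]] (array([431.25259446, 127.86941539]), 4159.5)
[ 0.54570959  0.34154922 -0.07795249] 0.955953850281728
```

Run:
```python
from fit import *; import fit as F,pickle
M["top"]=[box(.08,.0249,.025)]
def mk(c,k):
    c=cv2.GaussianBlur(c,(5,5),0).astype(int)
    m=((c.max(2)<100)&(c.max(2)>63)&(abs(c[...,1]-c[...,2])<14)).astype(np.uint8)
    m=cv2.morphologyEx(m,cv2.MORPH_OPEN,np.ones((9,9)))
    n,l,st,_=cv2.connectedComponentsWithStats(m); return (l==1+np.argmax(st[1:,4])).astype(np.uint8)
F.mask=mk
for fn,roi,fl in(("w.pkl",(385,85,485,172),(.5467,.345)),("w2.pkl",(400,112,500,195),(.5388,.3508))):
    s,im=pickle.load(open(fn,"rb"))
    fit(s,im,"top","black",roi,(.546,.343,-.08),minus=("flange",fl,.025),th=True)
```

```text
top black [ 0.546   0.3419 -0.077 ] IoU 0.829
top black [ 0.5461  0.3435 -0.0862] IoU 0.792
```

```bash
python3 -m handwheel '[{"tx":1.2,"ty":-3,"tz":0.5,"wx":0,"wy":0,"wz":0,"gripper":1},{"tx":2.5,"ty":-6.2,"tz":2,"wx":0,"wy":0,"wz":0,"gripper":1},{"tx":3.7,"ty":-9.5,"tz":3.5,"wx":0,"wy":0,"wz":0,"gripper":1},{"tx":5,"ty":-12.7,"tz":5,"wx":0,"wy":0,"wz":0,"gripper":1},{"tx":6,"ty":-15.5,"tz":6.5,"wx":0,"wy":0,"wz":0,"gripper":1}]'
python3 -m handwheel '[{"tx":1.2,"ty":-3,"tz":2,"wx":0,"wy":0,"wz":0,"gripper":1},{"tx":2.5,"ty":-6.5,"tz":4,"wx":0,"wy":0,"wz":0,"gripper":1},{"tx":3.7,"ty":-10,"tz":6,"wx":0,"wy":0,"wz":0,"gripper":1},{"tx":5,"ty":-13.5,"tz":8,"wx":0,"wy":0,"wz":0,"gripper":1},{"tx":5.9,"ty":-15.1,"tz":10,"wx":0,"wy":0,"wz":0,"gripper":1}]'
python3 -m handwheel '[{"tx":0,"ty":0,"tz":0,"wx":0,"wy":0,"wz":0,"gripper":1},{"tx":0,"ty":0,"tz":0,"wx":0,"wy":0,"wz":0,"gripper":1},{"tx":0,"ty":0,"tz":0,"wx":0,"wy":0,"wz":0,"gripper":1}]'
```

```text
time: 18.2
position: [0.5251, 0.0484, 0.2025]
tool_rot: [-0.0, 1.0, -0.0, -0.0]
force: [-0.0, -0.3, -0.4]
finger_gap: 0.0854
gripper_force: 0.0
time: 18.62
position: [0.4663, -0.105, 0.1026]
tool_rot: [0.001, 1.0, -0.001, 0.0]
force: [0.9, 0.7, 0.1]
finger_gap: 0.0853
gripper_force: 0.0
time: 18.87
position: [0.4685, -0.1002, 0.1036]
tool_rot: [-0.001, 1.0, 0.0, 0.0]
force: [0.1, 0.4, 0.8]
finger_gap: 0.0851
gripper_force: 0.0
```

```bash
python3 -m handwheel '[{"tx":0.1,"ty":-0.2,"tz":2.5,"wx":0,"wy":0,"wz":0,"gripper":1},{"tx":0.1,"ty":-0.2,"tz":5,"wx":0,"wy":0,"wz":0,"gripper":1},{"tx":0.1,"ty":-0.2,"tz":7.5,"wx":0,"wy":0,"wz":0,"gripper":1},{"tx":0.1,"ty":-0.2,"tz":9,"wx":0,"wy":0,"wz":0,"gripper":1},{"tx":0.1,"ty":-0.2,"tz":9.9,"wx":0,"wy":0,"wz":0,"gripper":1}]'
for i in 1 2 3; do python3 -m handwheel '[{"tx":0,"ty":0,"tz":0,"wx":0,"wy":0,"wz":0,"gripper":0},{"tx":0,"ty":0,"tz":0,"wx":0,"wy":0,"wz":0,"gripper":0},{"tx":0,"ty":0,"tz":0,"wx":0,"wy":0,"wz":0,"gripper":0},{"tx":0,"ty":0,"tz":0,"wx":0,"wy":0,"wz":0,"gripper":0}]'; done
python3 -m handwheel '[{"tx":0,"ty":0,"tz":-1,"wx":0,"wy":0,"wz":0,"gripper":0},{"tx":0,"ty":0,"tz":-4,"wx":0,"wy":0,"wz":0,"gripper":0},{"tx":0,"ty":0,"tz":-8,"wx":0,"wy":0,"wz":0,"gripper":0},{"tx":0,"ty":1,"tz":-12,"wx":0,"wy":0,"wz":0,"gripper":0},{"tx":0,"ty":3,"tz":-14,"wx":0,"wy":0,"wz":0,"gripper":0}]'
```

```text
time: 19.28
position: [0.4673, -0.1014, 0.0033]
tool_rot: [-0.002, 1.0, 0.001, -0.0]
force: [-0.1, -0.6, -0.2]
finger_gap: 0.0855
gripper_force: 0.0
time: 19.62
position: [0.4678, -0.1033, 0.0061]
tool_rot: [-0.0, 1.0, 0.0, 0.001]
force: [-1.0, 1.4, 8.6]
finger_gap: 0.0466
gripper_force: 60.2
time: 19.95
position: [0.4678, -0.1033, 0.0061]
tool_rot: [-0.0, 1.0, 0.0, 0.001]
force: [-1.2, 0.8, 8.9]
finger_gap: 0.0469
gripper_force: 60.1
time: 20.28
position: [0.4678, -0.1033, 0.0061]
tool_rot: [-0.0, 1.0, 0.0, 0.001]
force: [-0.9, 2.1, 8.4]
finger_gap: 0.047
gripper_force: 60.1
time: 20.7
position: [0.4686, -0.076, 0.1497]
tool_rot: [0.002, 1.0, -0.001, 0.004]
force: [1.3, -0.0, -1.1]
finger_gap: 0.0467
gripper_force: 62.5
```

```bash
for i in 1 2 3; do python3 -m handwheel '[{"tx":-0.5,"ty":2.5,"tz":0,"wx":0,"wy":0,"wz":0,"gripper":0},{"tx":-1,"ty":5.3,"tz":0,"wx":0,"wy":0,"wz":0,"gripper":0},{"tx":-1.5,"ty":8.2,"tz":0,"wx":0,"wy":0,"wz":0,"gripper":0},{"tx":-2,"ty":11.2,"tz":0,"wx":0,"wy":0,"wz":0,"gripper":0},{"tx":-2.6,"ty":13.9,"tz":0,"wx":0,"wy":0,"wz":0,"gripper":0}]'; done
python3 -m handwheel '[{"tx":0,"ty":0,"tz":0,"wx":0,"wy":0,"wz":0,"gripper":0},{"tx":0,"ty":0,"tz":1,"wx":0,"wy":0,"wz":0,"gripper":0},{"tx":0,"ty":0,"tz":2,"wx":0,"wy":0,"wz":0,"gripper":0},{"tx":0,"ty":0,"tz":2,"wx":0,"wy":0,"wz":0,"gripper":0},{"tx":0,"ty":0,"tz":2,"wx":0,"wy":0,"wz":0,"gripper":0}]'
python3 -c "
from station import sensors
s=sensors.read_state();print(s['position'],s['tool_rot'])"
```

```text
time: 21.12
position: [0.4925, 0.0673, 0.1458]
tool_rot: [-0.0, 1.0, 0.0, 0.001]
force: [1.3, -0.1, -0.1]
finger_gap: 0.0468
gripper_force: 62.4
time: 21.53
position: [0.5184, 0.2065, 0.1458]
tool_rot: [-0.0, 1.0, 0.0, 0.001]
force: [-0.5, -0.5, -1.2]
finger_gap: 0.0462
gripper_force: 62.4
time: 21.95
position: [0.5442, 0.3456, 0.1459]
tool_rot: [-0.0, 1.0, 0.001, 0.0]
force: [0.1, 0.4, -1.4]
finger_gap: 0.0461
gripper_force: 62.4
time: 22.37
position: [0.5438, 0.3412, 0.1233]
tool_rot: [0.001, 1.0, -0.001, -0.001]
force: [-0.1, -0.5, -2.4]
finger_gap: 0.0468
gripper_force: 62.4
[0.54383466 0.34124577 0.12330361] [ 7.98907200e-04  9.99998579e-01 -1.13896894e-03 -9.52469606e-04]
```

```bash
python3 -m handwheel '[{"tx":-0.25,"ty":0.2,"tz":1.5,"wx":0,"wy":0,"wz":0,"gripper":0},{"tx":-0.25,"ty":0.2,"tz":3,"wx":0,"wy":0,"wz":0,"gripper":0},{"tx":-0.25,"ty":0.2,"tz":4.5,"wx":0,"wy":0,"wz":0,"gripper":0},{"tx":-0.25,"ty":0.2,"tz":4.8,"wx":0,"wy":0,"wz":0,"gripper":0},{"tx":-0.25,"ty":0.2,"tz":4.8,"wx":0,"wy":0,"wz":0,"gripper":0}]'
python3 -m handwheel '[{"tx":0,"ty":0,"tz":0,"wx":0,"wy":0,"wz":0,"gripper":0},{"tx":0,"ty":0,"tz":0,"wx":0,"wy":0,"wz":0,"gripper":0}]'
python3 look.py pics/w5.png
```

```text
time: 22.78
position: [0.5462, 0.3445, 0.0747]
tool_rot: [0.0, 1.0, -0.001, -0.001]
force: [0.9, 0.2, -1.1]
finger_gap: 0.0465
gripper_force: 62.4
time: 22.95
position: [0.5476, 0.3457, 0.0772]
tool_rot: [0.0, 1.0, 0.0, 0.001]
force: [0.7, -0.5, -1.1]
finger_gap: 0.0472
gripper_force: 62.4
22.95 [0.5476 0.3457 0.0772] [0.e+00 1.e+00 4.e-04 7.e-04]
```

View pics/w5.png

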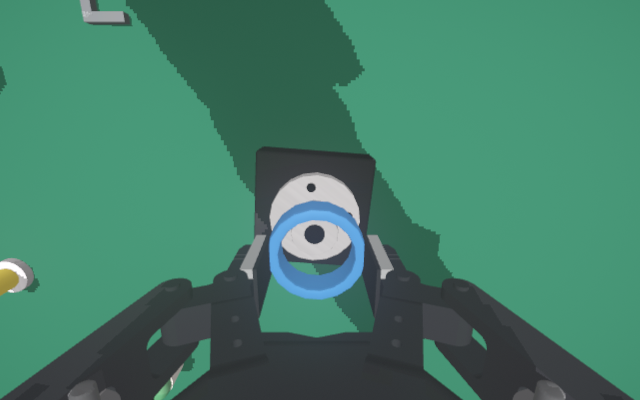

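Run:
```python
from fit import *; import pickle
s,im=pickle.load(open("w.pkl","rb"))
fit(s,im,"ring","blue",(260,190,372,308),(.547,.345),z=.0725)
def e(q):
  return proj(np.array([[q[0],q[1],.059]]),im,pose(s,im))[0]-[314.5,234]
print(least_squares(e,[.5467,.345]).x)
```

```text
ring blue [0.5473 0.3456] IoU 0.925
[0.54712422 0.34472909]
```

```bash
python3 -m handwheel '[{"tx":0,"ty":-0.1,"tz":0.7,"wx":0,"wy":0,"wz":0,"gripper":0},{"tx":0,"ty":-0.1,"tz":1.4,"wx":0,"wy":0,"wz":0,"gripper":0},{"tx":0,"ty":-0.1,"tz":2.1,"wx":0,"wy":0,"wz":0,"gripper":0},{"tx":0,"ty":-0.1,"tz":2.8,"wx":0,"wy":0,"wz":0,"gripper":0},{"tx":0,"ty":-0.1,"tz":3.4,"wx":0,"wy":0,"wz":0,"gripper":0}]'
python3 -m handwheel '[{"tx":0,"ty":0,"tz":0.1,"wx":0,"wy":0,"wz":0,"gripper":0},{"tx":0,"ty":0,"tz":0.2,"wx":0,"wy":0,"wz":0,"gripper":0},{"tx":0,"ty":0,"tz":0.2,"wx":0,"wy":0,"wz":0,"gripper":0}]'
```

```text
time: 23.42
position: [0.5464, 0.3442, 0.0411]
tool_rot: [-0.0, 1.0, -0.0, -0.0]
force: [-3.1, 0.6, 28.6]
finger_gap: 0.0469
gripper_force: 67.0
time: 23.67
position: [0.5465, 0.3442, 0.0412]
tool_rot: [-0.0, 1.0, -0.0, -0.001]
force: [-4.8, -3.7, 11.8]
finger_gap: 0.0467
gripper_force: 63.8
```

```bash
for i in 1 2; do python3 -m handwheel '[{"tx":0,"ty":0,"tz":0,"wx":0,"wy":0,"wz":0,"gripper":0.8},{"tx":0,"ty":0,"tz":0,"wx":0,"wy":0,"wz":0,"gripper":0.8},{"tx":0,"ty":0,"tz":0,"wx":0,"wy":0,"wz":0,"gripper":0.8},{"tx":0,"ty":0,"tz":0,"wx":0,"wy":0,"wz":0,"gripper":0.8}]'; done
python3 -m handwheel '[{"tx":0,"ty":0,"tz":-1,"wx":0,"wy":0,"wz":0,"gripper":0.8},{"tx":0,"ty":0,"tz":-4,"wx":0,"wy":0,"wz":0,"gripper":0.8},{"tx":0,"ty":0,"tz":-8,"wx":0,"wy":0,"wz":0,"gripper":1},{"tx":0,"ty":0,"tz":-12,"wx":0,"wy":0,"wz":0,"gripper":1},{"tx":0,"ty":0,"tz":-15,"wx":0,"wy":0,"wz":0,"gripper":1}]'
python3 -m handwheel '[{"tx":0,"ty":-3,"tz":-3,"wx":0,"wy":0,"wz":0,"gripper":1},{"tx":0,"ty":-7,"tz":-5,"wx":0,"wy":0,"wz":0,"gripper":1},{"tx":0,"ty":-11,"tz":-6,"wx":0,"wy":0,"wz":0,"gripper":1},{"tx":0,"ty":-15,"tz":-6,"wx":0,"wy":0,"wz":0,"gripper":1},{"tx":0,"ty":-15,"tz":-6,"wx":0,"wy":0,"wz":0,"gripper":1}]'
cat > l2.py <<'E'
from look import *
fit(s,im,"ring","blue",roi(.547,.345,.045,36),(.547,.345),z=.035)
fit(s,im,"nut","grey",roi(.4461,.1041,.012,32),(.4461,.1041,-.32),th=True)
p=roi(.547,.345,.04,45); c=cv2.resize(im["pixels"][p[1]:p[3],p[0]:p[2]],None,fx=4,fy=4,interpolation=cv2.INTER_CUBIC); cv2.imwrite("pics/w6c.png",c)
E
python3 l2.py pics/w6.png
```

```text
time: 24.0
position: [0.5468, 0.3444, 0.0399]
tool_rot: [-0.0, 1.0, -0.0, -0.0]
force: [-0.2, 0.6, 0.3]
finger_gap: 0.068
gripper_force: 0.0
time: 24.33
position: [0.5468, 0.3445, 0.0402]
tool_rot: [-0.0, 1.0, -0.0, -0.0]
force: [-0.0, 0.3, 0.1]
finger_gap: 0.0682
gripper_force: 0.0
time: 24.75
position: [0.5478, 0.3449, 0.1946]
tool_rot: [-0.0, 1.0, 0.001, 0.001]
force: [1.4, 0.8, 0.8]
finger_gap: 0.0852
gripper_force: 0.0
time: 25.17
position: [0.5487, 0.184, 0.2525]
tool_rot: [0.006, 1.0, -0.002, 0.002]
force: [0.4, -0.8, -0.6]
finger_gap: 0.0852
gripper_force: 0.0
25.1667 [0.5487 0.184  0.2525] [ 0.0055  1.     -0.0023  0.0015]
ring blue [0.5471 0.3453] IoU 0.258
nut grey [ 0.4457  0.1042 -0.3148] IoU 0.953
```

View pics/w6c.png

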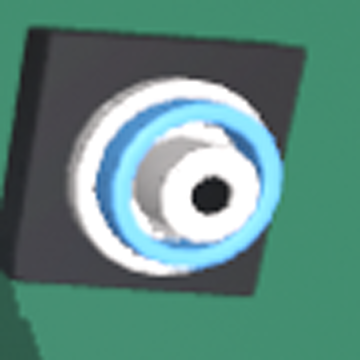

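```bash
for i in 1 2 3; do python3 -m handwheel '[{"tx":1,"ty":-3,"tz":1,"wx":0,"wy":0,"wz":0,"gripper":1},{"tx":2.2,"ty":-6.2,"tz":2,"wx":0,"wy":0,"wz":0,"gripper":1},{"tx":3.4,"ty":-9.4,"tz":3,"wx":0,"wy":0,"wz":0,"gripper":1},{"tx":4.6,"ty":-12.6,"tz":4,"wx":0,"wy":0,"wz":0,"gripper":1},{"tx":5.8,"ty":-15.7,"tz":5,"wx":0,"wy":0,"wz":0,"gripper":1}]'; done
python3 -m handwheel '[{"tx":0,"ty":0,"tz":0,"wx":0,"wy":0,"wz":0,"gripper":1},{"tx":0,"ty":0,"tz":0,"wx":0,"wy":0,"wz":0,"gripper":1},{"tx":0,"ty":0,"tz":0,"wx":0,"wy":0,"wz":0,"gripper":1},{"tx":0,"ty":0,"tz":0,"wx":0,"wy":0,"wz":0,"gripper":1}]'
```

```text
time: 25.63
position: [0.4883, 0.037, 0.2004]
tool_rot: [-0.001, 1.0, 0.0, 0.0]
force: [0.6, -0.6, 0.0]
finger_gap: 0.0857
gripper_force: 0.0
time: 26.05
position: [0.4309, -0.1201, 0.1504]
tool_rot: [-0.001, 1.0, 0.0, 0.001]
force: [0.6, -0.3, 0.9]
finger_gap: 0.0852
gripper_force: 0.0
time: 26.47
position: [0.3733, -0.2776, 0.1003]
tool_rot: [-0.001, 1.0, -0.0, 0.001]
force: [0.3, 0.1, 0.9]
finger_gap: 0.0855
gripper_force: 0.0
time: 26.8
position: [0.3743, -0.2751, 0.1007]
tool_rot: [-0.001, 1.0, 0.0, 0.0]
force: [-0.7, -0.1, -0.4]
finger_gap: 0.0856
gripper_force: 0.0
```

```bash
python3 -m handwheel '[{"tx":0,"ty":-0.3,"tz":2.5,"wx":0,"wy":0,"wz":0,"gripper":1},{"tx":0,"ty":-0.3,"tz":5,"wx":0,"wy":0,"wz":0,"gripper":1},{"tx":0,"ty":-0.3,"tz":7.5,"wx":0,"wy":0,"wz":0,"gripper":1},{"tx":0,"ty":-0.3,"tz":9,"wx":0,"wy":0,"wz":0,"gripper":1},{"tx":0,"ty":-0.3,"tz":9.5,"wx":0,"wy":0,"wz":0,"gripper":1}]'
for i in 1 2 3; do python3 -m handwheel '[{"tx":0,"ty":0,"tz":0,"wx":0,"wy":0,"wz":0,"gripper":0},{"tx":0,"ty":0,"tz":0,"wx":0,"wy":0,"wz":0,"gripper":0},{"tx":0,"ty":0,"tz":0,"wx":0,"wy":0,"wz":0,"gripper":0},{"tx":0,"ty":0,"tz":0,"wx":0,"wy":0,"wz":0,"gripper":0}]'; done
python3 -m handwheel '[{"tx":0,"ty":0,"tz":-1,"wx":0,"wy":0,"wz":0,"gripper":0},{"tx":0,"ty":0,"tz":-4,"wx":0,"wy":0,"wz":0,"gripper":0},{"tx":0,"ty":0,"tz":-8,"wx":0,"wy":0,"wz":0,"gripper":0},{"tx":0,"ty":0,"tz":-11,"wx":0,"wy":0,"wz":0,"gripper":0},{"tx":0,"ty":0,"tz":-12,"wx":0,"wy":0,"wz":0,"gripper":0}]'
```

```text
time: 27.22
position: [0.373, -0.2773, 0.0037]
tool_rot: [-0.002, 1.0, 0.001, -0.001]
force: [0.2, -0.0, 0.3]
finger_gap: 0.0858
gripper_force: 0.0
time: 27.55
position: [0.3739, -0.2798, 0.0064]
tool_rot: [-0.0, 1.0, -0.0, 0.001]
force: [-1.0, 3.2, 2.3]
finger_gap: 0.0387
gripper_force: 1.0
time: 27.88
position: [0.3739, -0.2798, 0.0067]
tool_rot: [-0.0, 1.0, -0.0, 0.001]
force: [-0.5, 2.4, 9.2]
finger_gap: 0.0344
gripper_force: 58.8
time: 28.22
position: [0.3739, -0.2798, 0.0066]
tool_rot: [-0.0, 1.0, -0.0, 0.001]
force: [-1.5, 1.5, 9.3]
finger_gap: 0.0344
gripper_force: 58.8
time: 28.63
position: [0.3749, -0.2811, 0.13]
tool_rot: [0.0, 1.0, -0.002, 0.003]
force: [0.9, -0.5, -1.5]
finger_gap: 0.034
gripper_force: 60.1
```

```bash
for i in 1 2 3; do python3 -m handwheel '[{"tx":-1.5,"ty":2,"tz":0,"wx":0,"wy":0,"wz":0,"gripper":0},{"tx":-3,"ty":4,"tz":0,"wx":0,"wy":0,"wz":0,"gripper":0},{"tx":-4.5,"ty":6,"tz":0,"wx":0,"wy":0,"wz":0,"gripper":0},{"tx":-6,"ty":8,"tz":0,"wx":0,"wy":0,"wz":0,"gripper":0},{"tx":-7.5,"ty":9.8,"tz":0,"wx":0,"wy":0,"wz":0,"gripper":0}]'; done
python3 -m handwheel '[{"tx":0,"ty":0,"tz":2,"wx":0,"wy":0,"wz":0,"gripper":0},{"tx":0,"ty":0,"tz":4,"wx":0,"wy":0,"wz":0,"gripper":0},{"tx":0,"ty":0,"tz":6,"wx":0,"wy":0,"wz":0,"gripper":0},{"tx":0,"ty":0,"tz":8,"wx":0,"wy":0,"wz":0,"gripper":0},{"tx":0,"ty":0,"tz":8,"wx":0,"wy":0,"wz":0,"gripper":0}]'
python3 -m handwheel '[{"tx":0,"ty":0,"tz":0,"wx":0,"wy":0,"wz":0,"gripper":0},{"tx":0,"ty":0,"tz":0,"wx":0,"wy":0,"wz":0,"gripper":0},{"tx":0,"ty":0,"tz":0,"wx":0,"wy":0,"wz":0,"gripper":0}]'
```

```text
time: 29.05
position: [0.4481, -0.18, 0.1253]
tool_rot: [-0.0, 1.0, 0.0, -0.0]
force: [0.5, -0.8, -2.5]
finger_gap: 0.0338
gripper_force: 60.2
time: 29.47
position: [0.523, -0.082, 0.1252]
tool_rot: [-0.0, 1.0, 0.0, -0.0]
force: [0.2, -1.5, -2.3]
finger_gap: 0.034
gripper_force: 60.2
time: 29.88
position: [0.5979, 0.016, 0.125]
tool_rot: [-0.0, 1.0, 0.0, -0.0]
force: [-0.2, 0.2, -1.8]
finger_gap: 0.0341
gripper_force: 60.2
time: 30.3
position: [0.5943, 0.0144, 0.0415]
tool_rot: [-0.0, 1.0, -0.0, -0.004]
force: [-1.7, -0.0, -2.3]
finger_gap: 0.0338
gripper_force: 60.2
time: 30.55
position: [0.5991, 0.0144, 0.0468]
tool_rot: [-0.0, 1.0, 0.0, 0.001]
force: [0.5, 0.3, -1.8]
finger_gap: 0.0344
gripper_force: 60.2
```

```bash
python3 -m handwheel '[{"tx":0.1,"ty":-0.1,"tz":1,"wx":0,"wy":0,"wz":0,"gripper":0},{"tx":0.1,"ty":-0.1,"tz":2,"wx":0,"wy":0,"wz":0,"gripper":0},{"tx":0.1,"ty":-0.1,"tz":3,"wx":0,"wy":0,"wz":0,"gripper":0},{"tx":0.1,"ty":-0.1,"tz":3.6,"wx":0,"wy":0,"wz":0,"gripper":0},{"tx":0.1,"ty":-0.1,"tz":3.9,"wx":0,"wy":0,"wz":0,"gripper":0}]'
python3 -m handwheel '[{"tx":0,"ty":0,"tz":0,"wx":0,"wy":0,"wz":0,"gripper":0},{"tx":0,"ty":0,"tz":0.1,"wx":0,"wy":0,"wz":0,"gripper":0},{"tx":0,"ty":0,"tz":0.1,"wx":0,"wy":0,"wz":0,"gripper":0}]'
for i in 1 2; do python3 -m handwheel '[{"tx":0,"ty":0,"tz":0,"wx":0,"wy":0,"wz":0,"gripper":0.6},{"tx":0,"ty":0,"tz":0,"wx":0,"wy":0,"wz":0,"gripper":0.6},{"tx":0,"ty":0,"tz":0,"wx":0,"wy":0,"wz":0,"gripper":0.6},{"tx":0,"ty":0,"tz":0,"wx":0,"wy":0,"wz":0,"gripper":0.6}]'; done
python3 -m handwheel '[{"tx":0,"ty":0,"tz":-1,"wx":0,"wy":0,"wz":0,"gripper":0.6},{"tx":0,"ty":0,"tz":-4,"wx":0,"wy":0,"wz":0,"gripper":0.6},{"tx":0,"ty":0,"tz":-8,"wx":0,"wy":0,"wz":0,"gripper":1},{"tx":0,"ty":0,"tz":-12,"wx":0,"wy":0,"wz":0,"gripper":1},{"tx":0,"ty":0,"tz":-12,"wx":0,"wy":0,"wz":0,"gripper":1}]'
```

```text
time: 30.97
position: [0.5959, 0.0134, 0.0065]
tool_rot: [-0.0, 1.0, 0.0, -0.002]
force: [-15.4, 0.6, 45.5]
finger_gap: 0.034
gripper_force: 64.7
time: 31.22
position: [0.5959, 0.0134, 0.0066]
tool_rot: [-0.0, 1.0, 0.0, -0.001]
force: [-9.7, 0.3, 23.0]
finger_gap: 0.0346
gripper_force: 63.0
time: 31.55
position: [0.5969, 0.0135, 0.0049]
tool_rot: [-0.0, 1.0, -0.0, -0.0]
force: [0.3, 0.4, 0.2]
finger_gap: 0.0515
gripper_force: 0.0
time: 31.88
position: [0.5969, 0.0135, 0.0052]
tool_rot: [-0.0, 1.0, -0.0, -0.0]
force: [0.2, 0.4, 0.7]
finger_gap: 0.0511
gripper_force: 0.0
time: 32.3
position: [0.6023, 0.0134, 0.1338]
tool_rot: [0.0, 1.0, 0.001, 0.007]
force: [1.8, -0.5, 0.4]
finger_gap: 0.0841
gripper_force: 0.0
```

```bash
python3 -m handwheel '[{"tx":3,"ty":1.8,"tz":0,"wx":0,"wy":0,"wz":-0.1,"gripper":1},{"tx":6.5,"ty":3.8,"tz":0,"wx":0,"wy":0,"wz":-0.209,"gripper":1},{"tx":10,"ty":6,"tz":0,"wx":0,"wy":0,"wz":-0.209,"gripper":1},{"tx":13.3,"ty":8,"tz":0,"wx":0,"wy":0,"wz":-0.209,"gripper":1},{"tx":15.1,"ty":9.05,"tz":0,"wx":0,"wy":0,"wz":-0.209,"gripper":1}]'
python3 -m handwheel '[{"tx":0,"ty":0,"tz":2,"wx":0,"wy":0,"wz":0,"gripper":1},{"tx":0,"ty":0,"tz":4,"wx":0,"wy":0,"wz":0,"gripper":1},{"tx":0,"ty":0,"tz":4,"wx":0,"wy":0,"wz":0,"gripper":1},{"tx":0,"ty":0,"tz":4,"wx":0,"wy":0,"wz":0,"gripper":1},{"tx":0,"ty":0,"tz":4,"wx":0,"wy":0,"wz":0,"gripper":1}]'
cat > l3.py <<'E'
from look import *
Rt=R.from_quat(s["tool_rot"]).as_matrix(); d=np.array([.4459,.1041,.006])-s["position"]; print("tool d cm",(Rt.T@d*100).round(2),"yaw of y",np.arctan2(Rt[1,1],Rt[0,1]))
E
python3 l3.py pics/w7.png
```

```text
time: 32.72
position: [0.4418, 0.1059, 0.1257]
tool_rot: [-0.106, 0.994, 0.0, -0.001]
force: [-0.3, 0.1, 0.7]
finger_gap: 0.0851
gripper_force: 0.0
time: 33.13
position: [0.4467, 0.1038, 0.0862]
tool_rot: [-0.104, 0.995, 0.0, 0.001]
force: [0.1, -0.1, -0.2]
finger_gap: 0.0853
gripper_force: 0.0
33.1333 [0.4467 0.1038 0.0862] [-1.041e-01  9.946e-01  0.000e+00  5.000e-04]
tool d cm [0.08 0.04 8.02] yaw of y 1.7794237886432827
```

```bash
python3 -m handwheel '[{"tx":0.1,"ty":0,"tz":2,"wx":0,"wy":0,"wz":0,"gripper":1},{"tx":0.1,"ty":0,"tz":4,"wx":0,"wy":0,"wz":0,"gripper":1},{"tx":0.1,"ty":0,"tz":6,"wx":0,"wy":0,"wz":0,"gripper":1},{"tx":0.1,"ty":0,"tz":7.5,"wx":0,"wy":0,"wz":0,"gripper":1},{"tx":0.1,"ty":0,"tz":8,"wx":0,"wy":0,"wz":0,"gripper":1}]'
for i in 1 2 3; do python3 -m handwheel '[{"tx":0,"ty":0,"tz":0,"wx":0,"wy":0,"wz":0,"gripper":0},{"tx":0,"ty":0,"tz":0,"wx":0,"wy":0,"wz":0,"gripper":0},{"tx":0,"ty":0,"tz":0,"wx":0,"wy":0,"wz":0,"gripper":0},{"tx":0,"ty":0,"tz":0,"wx":0,"wy":0,"wz":0,"gripper":0}]'; done
python3 -m handwheel '[{"tx":0,"ty":0,"tz":-1,"wx":0,"wy":0,"wz":0,"gripper":0},{"tx":0,"ty":0,"tz":-4,"wx":0,"wy":0,"wz":0,"gripper":0},{"tx":0,"ty":0,"tz":-8,"wx":0,"wy":0,"wz":0,"gripper":0},{"tx":0,"ty":0,"tz":-12,"wx":0,"wy":0,"wz":0,"gripper":0},{"tx":0,"ty":0,"tz":-14,"wx":0,"wy":0,"wz":0,"gripper":0}]'
python3 -m handwheel '[{"tx":0,"ty":0,"tz":0,"wx":0,"wy":0,"wz":0,"gripper":0},{"tx":0,"ty":0,"tz":0,"wx":0,"wy":0,"wz":0,"gripper":0},{"tx":0,"ty":0,"tz":0,"wx":0,"wy":0,"wz":0,"gripper":0}]'
sed -i 's/\.4459,\.1041,\.006/.6874,.0966,.006/' l3.py; python3 l3.py pics/w8.png
```

```text
time: 33.6
position: [0.4448, 0.1034, 0.0044]
tool_rot: [-0.104, 0.995, -0.0, -0.001]
force: [-1.2, -0.2, -0.2]
finger_gap: 0.0852
gripper_force: 0.0
time: 33.93
position: [0.4459, 0.1039, 0.0066]
tool_rot: [-0.104, 0.995, 0.0, 0.001]
force: [-4.6, -0.6, 16.4]
finger_gap: 0.0405
gripper_force: 58.8
time: 34.27
position: [0.4459, 0.1039, 0.0067]
tool_rot: [-0.104, 0.995, 0.0, 0.001]
force: [-1.3, -0.5, 8.0]
finger_gap: 0.0403
gripper_force: 60.8
time: 34.6
position: [0.4459, 0.1039, 0.0067]
tool_rot: [-0.104, 0.995, 0.0, 0.001]
force: [-0.5, 0.7, 7.7]
finger_gap: 0.0402
gripper_force: 60.8
time: 35.02
position: [0.4465, 0.104, 0.1501]
tool_rot: [-0.104, 0.995, 0.001, 0.003]
force: [0.9, 0.3, -2.2]
finger_gap: 0.0409
gripper_force: 61.7
time: 35.27
position: [0.4441, 0.1035, 0.145]
tool_rot: [-0.104, 0.995, -0.0, -0.0]
force: [0.6, -0.4, -2.7]
finger_gap: 0.0402
gripper_force: 61.7
35.2667 [0.4441 0.1035 0.145 ] [-1.045e-01  9.945e-01 -1.000e-04 -5.000e-04]
tool d cm [-23.67  -5.73  13.87] yaw of y 1.7801482791461614
```

```bash
for i in 1 2; do python3 -m handwheel '[{"tx":-2,"ty":-0.5,"tz":0,"wx":0,"wy":0,"wz":0,"gripper":0},{"tx":-5,"ty":-1.2,"tz":0,"wx":0,"wy":0,"wz":0,"gripper":0},{"tx":-8,"ty":-1.9,"tz":0,"wx":0,"wy":0,"wz":0,"gripper":0},{"tx":-10.5,"ty":-2.5,"tz":0,"wx":0,"wy":0,"wz":0,"gripper":0},{"tx":-11.8,"ty":-2.9,"tz":0,"wx":0,"wy":0,"wz":0,"gripper":0}]'; done
python3 -m handwheel '[{"tx":0,"ty":0,"tz":2,"wx":0,"wy":0,"wz":0,"gripper":0},{"tx":0,"ty":0,"tz":5,"wx":0,"wy":0,"wz":0,"gripper":0},{"tx":0,"ty":0,"tz":8,"wx":0,"wy":0,"wz":0,"gripper":0},{"tx":0,"ty":0,"tz":10,"wx":0,"wy":0,"wz":0,"gripper":0},{"tx":0,"ty":0,"tz":10,"wx":0,"wy":0,"wz":0,"gripper":0}]'
python3 -m handwheel '[{"tx":0,"ty":0,"tz":0,"wx":0,"wy":0,"wz":0,"gripper":0},{"tx":0,"ty":0,"tz":0,"wx":0,"wy":0,"wz":0,"gripper":0},{"tx":0,"ty":0,"tz":0,"wx":0,"wy":0,"wz":0,"gripper":0},{"tx":0,"ty":0,"tz":0,"wx":0,"wy":0,"wz":0,"gripper":0}]'
python3 l3.py pics/w9.png
```

```text
time: 35.73
position: [0.5684, 0.0995, 0.1436]
tool_rot: [-0.104, 0.995, -0.0, -0.0]
force: [-0.3, -0.2, -2.4]
finger_gap: 0.0407
gripper_force: 61.6
time: 36.15
position: [0.6894, 0.0956, 0.1427]
tool_rot: [-0.104, 0.995, -0.0, -0.001]
force: [0.2, -0.5, -2.0]
finger_gap: 0.0406
gripper_force: 61.6
time: 36.57
position: [0.6821, 0.0952, 0.0377]
tool_rot: [-0.105, 0.995, -0.0, -0.006]
force: [-2.2, -0.1, -3.8]
finger_gap: 0.0409
gripper_force: 61.5
time: 36.9
position: [0.6891, 0.0961, 0.0471]
tool_rot: [-0.104, 0.995, 0.0, 0.001]
force: [-0.2, -0.9, -2.2]
finger_gap: 0.0406
gripper_force: 61.6
36.9 [0.6891 0.0961 0.0471] [-1.044e-01  9.945e-01  1.000e-04  1.400e-03]
tool d cm [0.17 0.08 4.1 ] yaw of y 1.7799521660232223
```

```bash
python3 -m handwheel '[{"tx":0.15,"ty":0.1,"tz":0.7,"wx":0,"wy":0,"wz":0,"gripper":0},{"tx":0.15,"ty":0.1,"tz":1.4,"wx":0,"wy":0,"wz":0,"gripper":0},{"tx":0.15,"ty":0.1,"tz":2.1,"wx":0,"wy":0,"wz":0,"gripper":0},{"tx":0.15,"ty":0.1,"tz":2.8,"wx":0,"wy":0,"wz":0,"gripper":0},{"tx":0.15,"ty":0.1,"tz":3.3,"wx":0,"wy":0,"wz":0,"gripper":0}]'
python3 -m handwheel '[{"tx":0,"ty":0,"tz":0,"wx":0,"wy":0,"wz":0,"gripper":0},{"tx":0,"ty":0,"tz":0,"wx":0,"wy":0,"wz":0,"gripper":0},{"tx":0,"ty":0,"tz":0.2,"wx":0,"wy":0,"wz":0,"gripper":0},{"tx":0,"ty":0,"tz":0.4,"wx":0,"wy":0,"wz":0,"gripper":0},{"tx":0,"ty":0,"tz":0.4,"wx":0,"wy":0,"wz":0,"gripper":0}]'
python3 l3.py pics/w10.png
```

```text
time: 37.37
position: [0.6854, 0.0965, 0.0108]
tool_rot: [-0.104, 0.995, -0.0, -0.001]
force: [0.1, -0.8, -2.4]
finger_gap: 0.0407
gripper_force: 61.6
time: 37.78
position: [0.6861, 0.0967, 0.0081]
tool_rot: [-0.104, 0.995, -0.0, -0.0]
force: [0.3, -0.3, -2.3]
finger_gap: 0.0406
gripper_force: 61.6
37.7833 [0.6861 0.0967 0.0081] [-0.1044  0.9945 -0.     -0.    ]
tool d cm [-0.12 -0.03  0.21] yaw of y 1.7800117916018274
```

```bash
python3 -m handwheel '[{"tx":-0.1,"ty":0,"tz":0,"wx":0,"wy":0,"wz":0,"gripper":0},{"tx":-0.1,"ty":0,"tz":0.1,"wx":0,"wy":0,"wz":0,"gripper":0},{"tx":-0.1,"ty":0,"tz":0.15,"wx":0,"wy":0,"wz":0,"gripper":0},{"tx":-0.1,"ty":0,"tz":0.15,"wx":0,"wy":0,"wz":0,"gripper":0}]'
for i in 1 2; do python3 -m handwheel '[{"tx":0,"ty":0,"tz":0,"wx":0,"wy":0,"wz":0,"gripper":0.7},{"tx":0,"ty":0,"tz":0,"wx":0,"wy":0,"wz":0,"gripper":0.7},{"tx":0,"ty":0,"tz":0,"wx":0,"wy":0,"wz":0,"gripper":0.7},{"tx":0,"ty":0,"tz":0,"wx":0,"wy":0,"wz":0,"gripper":0.7}]'; done
python3 -m handwheel '[{"tx":0,"ty":0,"tz":-2,"wx":0,"wy":0,"wz":0,"gripper":0.7},{"tx":0,"ty":0,"tz":-5,"wx":0,"wy":0,"wz":0,"gripper":0.7},{"tx":0,"ty":0,"tz":-9,"wx":0,"wy":0,"wz":0,"gripper":1},{"tx":0,"ty":0,"tz":-13,"wx":0,"wy":0,"wz":0,"gripper":1},{"tx":0,"ty":0,"tz":-17,"wx":0,"wy":0,"wz":0,"gripper":1}]'
python3 -m handwheel '[{"tx":0,"ty":-3,"tz":-3,"wx":0,"wy":0,"wz":0.1,"gripper":1},{"tx":0,"ty":-6,"tz":-6,"wx":0,"wy":0,"wz":0.209,"gripper":1},{"tx":0,"ty":-9,"tz":-9,"wx":0,"wy":0,"wz":0.209,"gripper":1},{"tx":0,"ty":-10,"tz":-12,"wx":0,"wy":0,"wz":0.209,"gripper":1},{"tx":0,"ty":-10,"tz":-12,"wx":0,"wy":0,"wz":0.209,"gripper":1}]'
python3 -m handwheel '[{"tx":0,"ty":0,"tz":0,"wx":0,"wy":0,"wz":0,"gripper":1},{"tx":0,"ty":0,"tz":0,"wx":0,"wy":0,"wz":0,"gripper":1},{"tx":0,"ty":0,"tz":0,"wx":0,"wy":0,"wz":0,"gripper":1},{"tx":0,"ty":0,"tz":0,"wx":0,"wy":0,"wz":0,"gripper":1}]'
cat > l4.py <<'E'
from look import *
def t(*a,**k):
    try: fit(s,im,*a,**k)
    except Exception as e: print(a[0],e)
t("bush","brass",roi(.597,.0131,.015,28),(.597,.0131))
t("post","yellow",roi(.607,.0966,.025,20),(.6074,.0966))
t("post","blue",roi(.5887,-.0704,.025,20),(.5887,-.0704))
t("nut","grey",roi(.687,.0966,.012,28),(.687,.0966,-.31),th=True)
E
python3 l4.py pics/w11.png
```

```text
time: 38.17
position: [0.6873, 0.0969, 0.0069]
tool_rot: [-0.104, 0.995, 0.0, 0.0]
force: [-0.5, 0.6, -2.7]
finger_gap: 0.0404
gripper_force: 61.8
time: 38.5
position: [0.6874, 0.0969, 0.0071]
tool_rot: [-0.104, 0.995, 0.0, 0.0]
force: [-0.5, 0.0, 0.5]
finger_gap: 0.0599
gripper_force: 0.0
time: 38.83
position: [0.6872, 0.0969, 0.0069]
tool_rot: [-0.104, 0.995, 0.0, 0.0]
force: [0.1, -0.1, 0.3]
finger_gap: 0.0601
gripper_force: 0.0
time: 39.25
position: [0.6868, 0.0968, 0.1785]
tool_rot: [-0.104, 0.995, -0.0, -0.0]
force: [-0.3, -0.4, 0.9]
finger_gap: 0.0854
gripper_force: 0.0
time: 39.67
position: [0.7114, -0.007, 0.3048]
tool_rot: [0.003, 1.0, -0.001, 0.006]
force: [-0.2, -0.2, 1.2]
finger_gap: 0.0859
gripper_force: 0.0
time: 40.0
position: [0.7071, 0.0004, 0.295]
tool_rot: [-0.001, 1.0, 0.0, -0.001]
force: [-0.3, 0.5, -0.2]
finger_gap: 0.0854
gripper_force: 0.0
40.0 [7.071e-01 4.000e-04 2.950e-01] [-1.0e-03  1.0e+00  2.0e-04 -1.5e-03]
bush brass [0.5963 0.0136] IoU 0.975
post yellow [0.607  0.0967] IoU 0.92
post blue [ 0.5884 -0.0708] IoU 0.848
nut grey [ 0.6873  0.0974 -0.3017] IoU 0.972
```

View pics/w11.png

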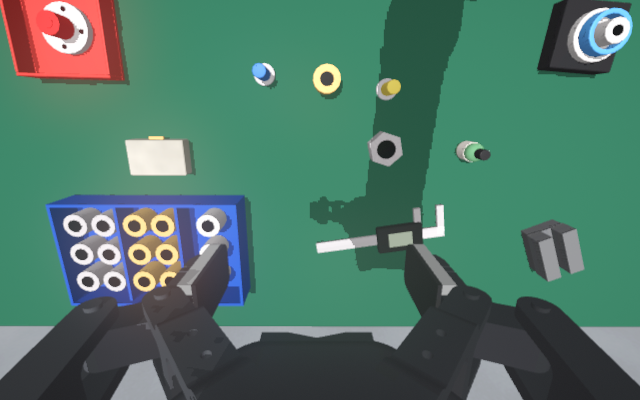

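The picture shows the reject in the tray (65,28), the bush (327,79) between the posts, the nut (386,149) behind the yellow post, and the flange and ring on the block (600,35). The measured offsets are within about 3 mm, so I'm handing in.

```bash
python3 -c "
from station import order
print(order.job_done())"
```

```text
the job is handed in; nothing more can be done
None
```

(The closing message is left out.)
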